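Sift the turned handles out of the scrap tray with a wire scoop

ROBOT

A 6-joint arm with a two-finger parallel gripper is mounted at the origin on the work surface. World frame = base frame: x ahead of the robot, y to its left, z up, the work surface at z = 0. Lengths are in m, angles in degrees, forces in N, time in s.
With the tool pointing down it reaches from about 0.4 to 0.825 m from the base axis. Payload 7 kg.
Tool frame: the origin (TCP) lies at the very end of the fingers, on their centre line; the grasp point (between the pads) lies 19 mm behind it; y points along the fingers, x is the direction in which the jaws open and shut, and the axes are right-handed (so a half turn about y gives the same grasp; the last joint's range is limited). The gripper opens to 88 mm and grips with 3 to 60 N. Pads are 19 mm wide; open, the fingers measure 130 mm over their backs; the gripper's body (78 mm by 193 mm) begins 47 mm behind the grasp point.
Start: joints at [86.58, 20.546, 0.682, 0, -70.136, -16.507], TCP at [0.23, 0.635, 0.227] pointing down, gripper open.
Joint ranges: [-176.03, 176.03], [-82.01, 121.73], [-58.28, 71.71], [-173.87, 95.51], [-174.79, -0.11], [-173.66, 173.66]. Speed limits (degrees/s): [136.94, 136.94, 172.46, 180, 180, 180].

INTERFACE

Orientations are given as [roll, pitch, yaw] about the fixed x, y, z axes, in that order (R = Rz(yaw) Ry(pitch) Rx(roll)).
In Python, from plant import ctrl gives the robot as it stands.
- The arm moves only by the shell command python3 -m crank 'ROWS'. ROWS is JSON, a list that holds one entry, the list of rows, each a list of 5 numbers: the closure, from -1 (fully open) to 1 (shut), then the shift along the tool's x, y, z in mm, then the turn about the tool's y in rad. In form: [[[claw, x, y, z, turn], ...]]. A call has 1 to 12 rows; each row is the pose to reach, as a shift and turn from the pose commanded when the call began, along the tool's axes at that moment; what a row does not reach only later rows make up. A row lasts 1/8 s, in which the tool goes at most 62.5 mm and 10.7 degrees, less where a joint would pass 70% of its speed; a pose out of reach is approached as far as the arm can. A call with a gripper value outside its range is refused whole. The fingers move at their own pace and stop on an object; the grip force is fixed at half the most. Time passes only in rows, so rows that repeat a pose let the fingers close. It gives the time, the measured TCP pose, the force and the opening at its end, in the units of the state.
- ctrl.get_obs(): the state, without advancing time (a new reading comes with each control period).
- ctrl.snapshot(name): name is "side" or "top" or "wrist"; returns the picture (400x640x3 uint8, red, green, blue); there is no depth.
- ctrl.camera_model(name): a dict with "fx", "fy", "cx", "cy" (pixels), "origin" and "orientation" of the camera in the world; the wrist camera has in their place "hand_eye" (4x4, takes a point from camera to tool coordinates, whose origin is the TCP and whose axes are the tool frame's). Camera axes: x right, y down, z forward; pixel columns grow to the right and rows downward; lengths in m; the calibration is good to about 2 mm. The wrist camera is an equidistant fisheye: a pixel r from the principal point sees the ray r / f radians off the axis. A picture is of the moment at which its call begins: read the wrist's pose just before it. camera_model takes no time and is no camera call.
- ctrl.close_job(): hands the job in, once; it reports no verdict.
Trained networks look in the newest picture that a camera, given by its name, has taken for a name from the list of things; names that differ only in an ending like _2 or _b are one class to them, and where a whole thing is asked for, a point or a joint stands for the part that bears it (a point fixed in the world has none). Each returns a list of dicts, best first, with "confidence" (0 to 1); they miss things now and then, are a little off and sometimes report something else, mostly with a low value. They report only what shows in the picture. A call takes as long as a camera call. They do not tell look-alikes from the thing itself.
- ctrl.find_in(camera, name): "extent" ([left, top, width, height] in pixels, round what is visible of it).
The state is a dict: "clock": time; "joint_pos": joint angles; "qvel": joint speeds; "tau": joint torques, N m; "tool_pos": TCP position; "orientation": TCP orientation; "force": force on the tool from outside, world axes, zero at the start; "moment": the same for the moment, N m; "opening": finger opening in m.
Only numpy, scipy, OpenCV 4.12 (cv2) and the standard library are available. Lean on these libraries where they do the work, as an engineer would, in place of code of your own. Each camera call takes 0.05 s, during which the arm holds its last target.

TASK

Take the wire scoop off its mat, scoop the two turned wooden handles out of the wooden tray so that the small steel slugs drop back between the wires and stay in the tray, and tip both handles into the green box. Then stand the scoop upright back on its black mat and let go; move the handles and slugs only with the scoop, never with the fingers, and leave the other things on the bench alone.

Things in the scene. Friction and masses are not known exactly. Their poses are not given: they have to be found in the camera images.
- scoop_grip (a point): centre of the red grip bar of the loose steel wire scoop (about 220 g). Axes: x to the open mouth, y across, z up. The bar is 90 mm long (x), 22 mm wide (y; pinch it across y from above), 30 mm tall; its centre is 100 mm above the scoop's flat underside and right above the basket's back wall. The scoop starts on the mat, mouth away from the robot.
- scoop_basket (a point): point on the same scoop at the middle of its basket, 58 mm ahead (+x) of the grip centre and 20 mm above the underside. Same axes. The basket is 139 mm wide outside, 131 mm inside. Floor: six parallel round wires along x, 5 mm thick with 20 mm gaps, open at the tips like a fork.
- scoop_tip (a point): point on the same scoop at the open mouth: middle of the line through the wire tips, on the underside, 113 mm ahead (+x) of the grip centre and 100 mm below it. Same axes. Side walls 42 mm high, 4 mm thick, ending 25 mm short of the tips; back wall 55 mm high, its outer face 2 mm behind the grip centre.
- mat: black rubber mat lying on the table, 240 (x) x 180 (y) x 4 mm, fixed. Origin at the centre of its underside. The scoop starts on it and must end on it.
- tray: fixed wooden tray with a smooth grey floor. Origin at the centre of its underside; x along its length, away from the robot. Inside 260 (x) x 170 (y) mm; floor top 6 mm, wall tops 51 mm above the origin; walls 10 mm thick, upright. The handles start clear of the near end. A handle pushed by the scoop moves along until the far wall stops it, then rides up on to the wires.
- green_box: open green steel box, fixed. Origin at the centre of its underside. Inside 220 (x) x 180 (y) mm, floor 5 mm up, wall tops 60 mm up, walls 4 mm.
- handle_a_mid (a point): centre of a turned dark wooden handle, a smooth barrel with round ends, 70 mm long along its x, 40 mm thick, about 50 g, lying loose in the tray (centre 20 mm above the tray floor). It rolls easily.
- handle_b_mid (a point): centre of the other turned wooden handle, the same kind.
- slug1_mid (a point): centre of a steel slug (undersized scrap), a small upright cylinder 14 mm in diameter and 12 mm high, 14 g, loose in the tray. It passes freely between the scoop's wires.
- slug2_mid (a point): centre of another steel slug, the same kind.
- slug3_mid (a point): centre of another steel slug, the same kind.
- slug4_mid (a point): centre of another steel slug, the same kind.
- oil: white oil bottle, 44 mm across, 130 mm tall, behind the mat. Bystander. Origin at the centre of its underside.
- wax: amber jar with a brass cap, 64 mm across, 60 mm tall, behind the mat. Bystander. Origin at the centre of its underside.
- driver: screwdriver lying at the near left. Bystander.
- brush: brush lying at the near right. Bystander.
- mug: blue mug, 80 mm across, 90 mm tall, at the near right. Bystander. Origin at the centre of its underside.
Not all that is in view belongs to the job. What is shaped like the part that bears handle_b_mid but turquoise is not meant.

How it is judged:
By the outcome, as a careful person would: the job done as asked, in the order asked, and still so for the second after the job is handed in, with the robot touching nothing.
It also fails if it takes over 72 s, if anything falls off the work surface, if the arm or the gripper's body presses on something with over 40 N, if the wrist force passes 120 N, or if a joint passes its speed limit or range.

## Working session

There is one attempt and no reset: what is moved stays moved. The work goes in short steps, Python scripts to look and compute and a shell command to move; the robot and the scene stay as the last step left them, time stands still between calls to the robot, and variables do not carry over. Pictures are saved under pics/ and viewed, and the job is handed in when it is done.

```bash
ls -la; mkdir -p pics; python3 - <<'E'
from plant import ctrl
import cv2
print(ctrl.get_obs())
for n in ["side","top","wrist"]:
    im=ctrl.snapshot(n); cv2.imwrite(f"pics/{n}0.png",im[:,:,::-1])
    print(n,ctrl.camera_model(n))
E
```

```text
total 12
drwxr-xr-x  3 agent agent 4096 Dec  7 14:19 .
drwxr-xr-x 23 root  root  4096 Dec  7 14:19 ..
drwxr-xr-x  2 agent agent 4096 Dec  7 14:19 pics
{'clock': 0.0, 'joint_pos': array([ 8.65788944e+01,  2.05920510e+01,  6.36441936e-01, -1.95328825e-02,
       -7.01361727e+01, -1.65053610e+01]), 'qvel': array([0.01269692, 0.01221388, 0.11397969, 0.04638579, 0.05095776,
       0.03968144]), 'tau': array([-2.18263383e-03, -5.82717276e+01,  2.93053025e+01,  6.99723065e+00,
        6.76953845e-03, -1.62989627e-04]), 'tool_pos': array([0.22992998, 0.63413536, 0.22563785]), 'orientation': array([-8.99915276e+01, -9.32168822e-02, -1.09933125e+02]), 'force': array([ 0.62197558, -0.74537518,  0.78792722]), 'moment': array([-0.00349236,  0.04560354,  0.03293463]), 'opening': 0.08746257324669457}
side {'fx': 461.45816119755045, 'fy': 461.45816119755045, 'cx': 318.6913539284393, 'cy': 204.4911571474949, 'origin': array([0.40454943, 0.90701948, 1.00178114]), 'orientation': array([-134.03890729,    0.47231051, -172.35441565])}
top {'fx': 409.04448441761576, 'fy': 409.04448441761576, 'cx': 316.31777765336443, 'cy': 207.63211785677453, 'origin': array([ 0.33491589, -0.00897692,  1.34469129]), 'orientation': array([-170.35538539,   -0.38567664,  -91.36891807])}
wrist {'fx': 309.70691628693146, 'fy': 309.70691628693146, 'cx': 323.09451270081445, 'cy': 201.54830295070016, 'hand_eye': array([[ 9.99999043e-01,  1.34948581e-03,  3.05354684e-04,
         4.86251086e-04],
       [ 4.48005401e-05, -2.52161030e-01,  9.67685286e-01,
        -1.57161691e-01],
       [ 1.38287611e-03, -9.67684346e-01, -2.52160849e-01,
         6.70640213e-02],
       [ 0.00000000e+00,  0.00000000e+00,  0.00000000e+00,
         1.00000000e+00]])}
```

View pics/top0.png

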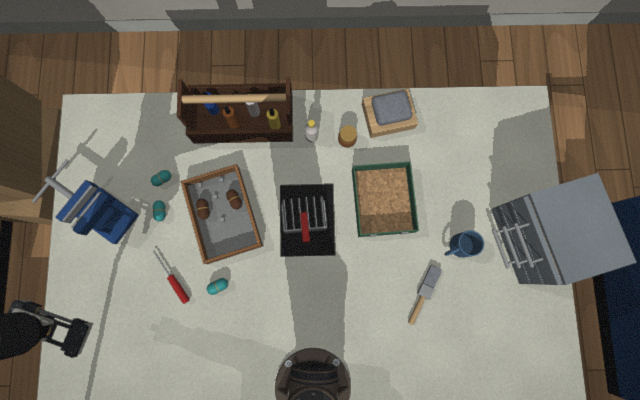

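View pics/side0.png

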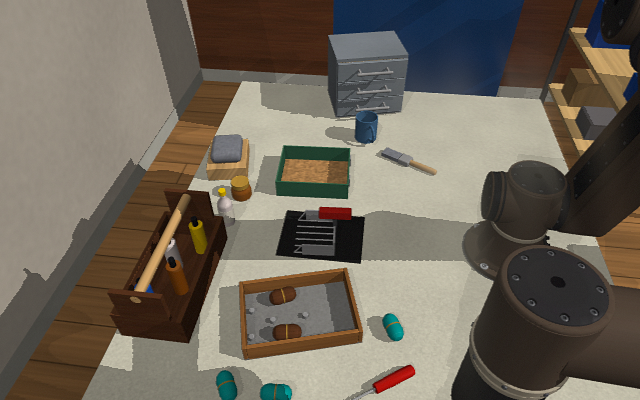

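View pics/wrist0.png

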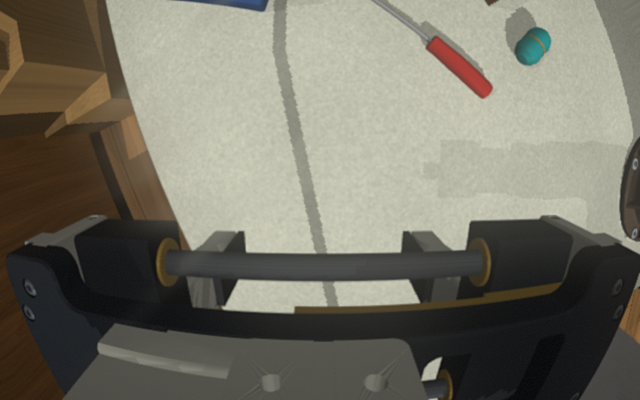

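Top view: the scoop sits on the mat at (305,215), the tray is at (222,213) with two dark handles at (203,208) and (234,198), and the green box is at (385,200). Three turquoise look-alikes lie outside the tray at (161,178), (159,211) and (217,286), so they aren't meant. Next I'll run the networks and take enlarged crops.

```bash
cat > h.py <<'E'
import numpy as np, cv2
from scipy.spatial.transform import Rotation as R
from plant import ctrl
def cam(n):
    m=ctrl.camera_model(n); Rm=R.from_euler('xyz',m['orientation'],degrees=True).as_matrix()
    return m,Rm,np.array(m['origin'])
def ray(n,u,v):
    m,Rm,o=cam(n); d=Rm@np.array([(u-m['cx'])/m['fx'],(v-m['cy'])/m['fy'],1]); return o,d
def onz(n,u,v,z):
    o,d=ray(n,u,v); return o+d*(z-o[2])/d[2]
def proj(n,p):
    m,Rm,o=cam(n); c=Rm.T@(np.array(p)-o); return np.array([m['fx']*c[0]/c[2]+m['cx'],m['fy']*c[1]/c[2]+m['cy']])
def tri(ua,ub):
    A=[];b=[]
    for n,(u,v) in (('top',ua),('side',ub)):
        o,d=ray(n,u,v); d=d/np.linalg.norm(d); P=np.eye(3)-np.outer(d,d); A.append(P); b.append(P@o)
    return np.linalg.lstsq(np.vstack(A),np.hstack(b),rcond=None)[0]
def crop(src,dst,x0,y0,x1,y1,k):
    im=cv2.imread(src)[y0:y1,x0:x1]; cv2.imwrite(dst,cv2.resize(im,None,fx=k,fy=k,interpolation=cv2.INTER_CUBIC))
E
python3 - <<'E'
from h import *
for n in ["top","side"]:
    for t in ["scoop_grip","scoop_basket","mat","tray","green_box","handle_a_mid","slug1_mid","oil","wax"]:
        for r in ctrl.find_in(n,t)[:5]: print(n,t,round(r['confidence'],2),np.round(r['extent'],1))
crop("pics/top0.png","pics/t1.png",175,155,345,265,4.6)
crop("pics/top0.png","pics/t2.png",270,110,430,265,3.8)
crop("pics/side0.png","pics/s1.png",230,190,400,360,3.5)
E
```

```text
top scoop_grip 0.87 [283.4 197.   45.2  45.6]
top scoop_basket 0.72 [281.7 196.7  49.   47.3]
top mat 0.59 [284.2 186.9  51.5  72.1]
top tray 0.9 [180.1 164.   85.3 100.7]
top tray 0.19 [197.1 197.9  15.5  21.7]
top green_box 0.73 [351.9 159.6  67.9  78.3]
top green_box 0.71 [308.7 122.1   9.4  20.9]
top handle_a_mid 0.51 [225.9 191.7  16.4  17.3]
top slug1_mid 0.62 [282.9 199.5  45.6  40.6]
top oil 0.48 [307.5 121.4  13.6  20.1]
top wax 0.88 [338.3 125.   21.7  22.6]
side scoop_grip 0.73 [295.  206.3  57.8  52. ]
side scoop_basket 0.7 [300.4 205.1  51.   51.7]
side mat 0.67 [219.7 186.5  14.7  43. ]
side tray 0.72 [240.3 267.8 120.8  89.7]
side green_box 0.67 [277.1 144.5  74.4  53.8]
side handle_a_mid 0.56 [269.4 287.   26.6  18.3]
side oil 0.76 [219.4 187.4  13.9  41.7]
side oil 0.69 [295.8 208.2  55.1  50.6]
side oil 0.61 [276.1 143.   73.2  57.4]
side oil 0.47 [275.3 211.2  88.1  52.9]
side wax 0.89 [231.4 177.9  20.5  21.3]
```

View pics/t1.png

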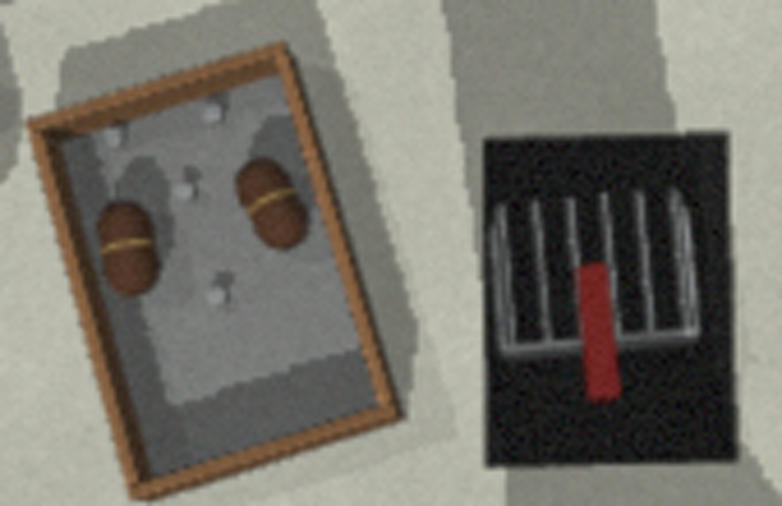

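View pics/t2.png

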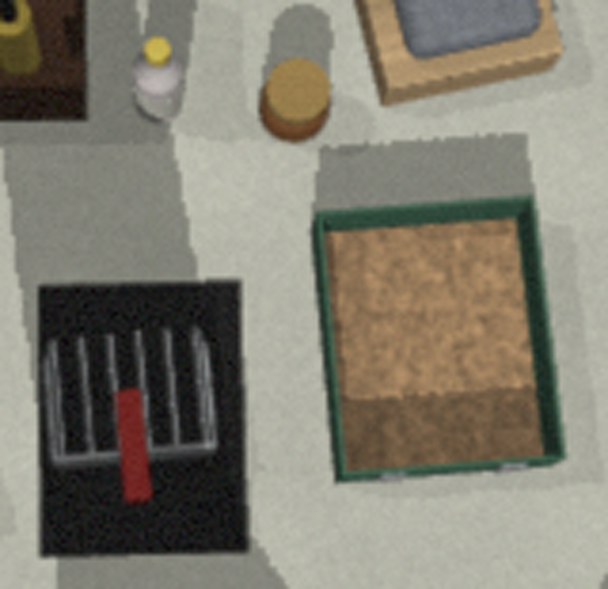

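View pics/s1.png

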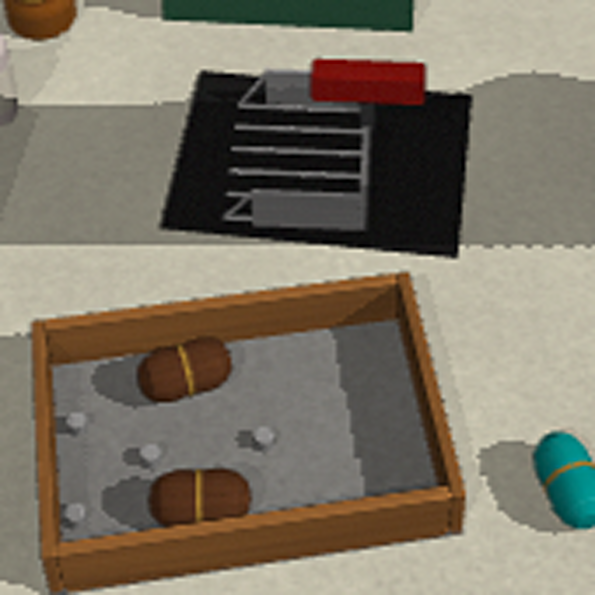

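```bash
cat > meas.py <<'E'
from h import *
from scipy.optimize import least_squares
def fit(cors,z,sx,sy):  # cors TL,TR,BR,BL in image => (+x,+y),(+x,-y),(-x,-y),(-x,+y)
    W=np.array([onz('top',u,v,z)[:2] for u,v in cors])
    L=np.array([[sx,sy],[sx,-sy],[-sx,-sy],[-sx,sy]])/2
    def f(p):
        c,s=np.cos(p[2]),np.sin(p[2]); return (L@np.array([[c,s],[-s,c]])+p[:2]-W).ravel()
    r=least_squares(f,[*W.mean(0),0]); return r.x,np.round(f(r.x)*1000,1)
t1=lambda a:[(175+u/4.6-.4,155+v/4.6-.4) for u,v in a]
t2=lambda a:[(270+u/3.8-.4,110+v/3.8-.4) for u,v in a]
s1=lambda u,v:(230+u/3.5-.35,190+v/3.5-.35)
E
python3 - <<'E'
from meas import *
tr,res=fit(t1([(30,120),(283,42),(402,415),(137,499)]),.051,.28,.19); print('tray',tr[:2],np.degrees(tr[2]),res)
m,res=fit(t2([(38,284),(241,280),(248,551),(40,556)]),.004,.24,.18); print('mat',m[:2],np.degrees(m[2]),res)
b,res=fit(t2([(314,212),(533,197),(563,459),(338,481)]),.06,.228,.188); print('box',b[:2],np.degrees(b[2]),res)
c,s=np.cos(tr[2]),np.sin(tr[2])
def loc(p,f=tr): c,s=np.cos(f[2]),np.sin(f[2]); d=p[:2]-f[:2]; return np.round([c*d[0]+s*d[1],-s*d[0]+c*d[1]],4)
for n,a,e1,e2 in [('A',(128,248),(120,200),(135,296)),('B',(271,203),(258,157),(287,249))]:
    p=[onz('top',*t1([q])[0],.026) for q in (a,e1,e2)]
    print(n,p[0],loc(p[0]),'end',loc(p[1]),loc(p[2]))
for q in [(114,136),(214,112),(187,190),(219,295)]:
    p=onz('top',*t1([q])[0],.015); print('slug',p,loc(p))
# triangulate
A=tri(t1([(128,248)])[0],s1(200,496)); B=tri(t1([(271,203)])[0],s1(185,368)); print('triA',A,loc(A),'triB',B,loc(B))
# scoop: bar top ends z=.004+.115
z=.119
f1=onz('top',*t1([(593,266)])[0],z); f2=onz('top',*t1([(604,400)])[0],z)
print('bar front/back',f1,f2,(f1+f2)/2,np.degrees(np.arctan2(*(f1-f2)[1::-1])),np.linalg.norm(f1-f2))
# bar top corners in side
c1=[onz('side',*s1(*q),z) for q in [(313,62),(424,66),(424,88),(313,84)]]; print('side bar',np.round(c1,4),np.mean(c1,0))
# wire tips at z .0065, side-view & top
for q in [(503,202),(535,200),(570,198),(604,194),(639,192),(676,190)]: print('tip',np.round(onz('top',*t1([q])[0],.0065),4))
for n,q in [('oil',t2([(157,95)])[0]),]: print(n,onz('top',*q,.1))
print('oilbase',onz('top',*t2([(160,112)])[0],0),'wax top',onz('top',*t2([(297,88)])[0],.06))
E
```

```text
tray [0.54611896 0.28265902] 16.966208720199145 [-0.6  1.9  2.  -2.6  0.6 -0.4 -2.   1.1]
mat [0.52502156 0.0085796 ] -0.15062236998255446 [ 0.7  0.4  0.6 -0.2 -1.  -0.9 -0.4  0.7]
box [ 0.5798003  -0.24219516] 3.064183752213407 [-0.7  0.4  0.2  0.8 -1.7 -0.5  2.2 -0.7]
A [0.56427929 0.34837517 0.026     ] [0.0365 0.0576] end [0.0717 0.0536] [0.0019 0.0622]
B [0.59450201 0.24743483 0.026     ] [ 0.036  -0.0478] end [ 0.0711 -0.0485] [ 0.0005 -0.0492]
slug [0.64853148 0.36330797 0.015     ] [0.1215 0.0473]
slug [0.6647363  0.29146157 0.015     ] [ 0.116  -0.0262]
slug [0.60755272 0.30997683 0.015     ] [0.0667 0.0082]
slug [0.53074189 0.2858945  0.015     ] [-0.0138  0.0076]
triA [0.5638068  0.34764315 0.02870097] [0.0359 0.057 ] triB [0.59374213 0.24695441 0.02842171] [ 0.0351 -0.048 ]
bar front/back [0.52909597 0.01697616 0.119     ] [0.44057501 0.01146119 0.119     ] [0.48483549 0.01421867 0.119     ] 3.564993999505057 0.08869259086959982
side bar [[0.5307 0.0142 0.119 ]
 [0.4443 0.0079 0.119 ]
 [0.4423 0.0319 0.119 ]
 [0.5275 0.0383 0.119 ]] [0.48618902 0.02306342 0.119     ]
tip [0.5953 0.0836 0.0065]
tip [0.5962 0.0604 0.0065]
tip [0.5971 0.0351 0.0065]
tip [0.5995 0.0104 0.0065]
tip [ 0.6004 -0.015   0.0065]
tip [ 0.6013 -0.0418  0.0065]
oil [ 0.78229183 -0.01084934  0.1       ]
oilbase [ 0.80211864 -0.01336033  0.        ] wax top [ 0.80040467 -0.1322168   0.06      ]
```

The two dark brown handles inside the tray, at top-view pixels (203,208) and (234,198), fit the description. The enlarged crop t1 shows both as brown with a yellow ring and lying inside the tray. The turquoise ones at (161,178), (159,211) and (217,286) are decoys. In tray coordinates A is at lateral +57 mm and B at −48 mm, both lying along the tray. Now I'll go above the scoop's bar.

```bash
cat >> h.py <<'E'
def delta(x,y,z,yaw):
    o=ctrl.get_obs(); p=np.array(o['tool_pos']); Rt=R.from_euler('xyz',o['orientation'],degrees=True).as_matrix()
    d=Rt.T@(np.array([x,y,z])-p)*1000
    xa=Rt[:,0]; y0=np.degrees(np.arctan2(xa[1],xa[0])); dy=(yaw-y0+180)%360-180
    print('shift',np.round(d,1),'turn',round(-np.radians(dy),3),'now',np.round(p,4),round(y0,2),'F',np.round(o['force'],1),'open',round(o['opening'],4),'t',round(o['clock'],2),'j',np.round(o['joint_pos'],0))
E
python3 -c "
from h import *
delta(.513,.0158,.14,-86.8)"
```

```text
shift [485.3  86.5 476.9] turn -0.404 now [0.2301 0.6346 0.2266] -109.93 F [-0.1  0.4  0.5] open 0.0877 t 1.05 j [ 87.  21.   1.  -0. -70. -17.]
```

```bash
python3 -m crank '[[[-1,44,8,43,-0.04],[-1,88,16,87,-0.08],[-1,132,24,130,-0.12],[-1,176,32,173,-0.15],[-1,221,40,217,-0.19],[-1,265,48,260,-0.23],[-1,309,56,304,-0.27],[-1,353,64,347,-0.31],[-1,397,72,390,-0.34],[-1,441,80,434,-0.38],[-1,485,86,477,-0.404],[-1,485,86,477,-0.404]]]'
python3 - <<'E'
from h import *
delta(.513,.0158,.085,-86.8)
im=ctrl.snapshot('wrist'); cv2.imwrite('pics/w1.png',im[:,:,::-1])
im=ctrl.snapshot('top'); cv2.imwrite('pics/top1.png',im[:,:,::-1])
crop('pics/top1.png','pics/t3.png',240,130,400,270,4)
E
```

```text
clock: 2.55
tool_pos: [0.5138, 0.0122, 0.1398]
orientation: [-90.1, -0.0, -87.1]
force: [0.2, 0.1, -0.1]
opening: 0.0875
shift [-3.7 54.8 -0.5] turn -0.005 now [0.5138 0.0122 0.1398] -87.1 F [ 0.2  0.1 -0.1] open 0.0875 t 2.55 j [ 23.  10. -26.   0. -54.  70.]
```

View pics/w1.png

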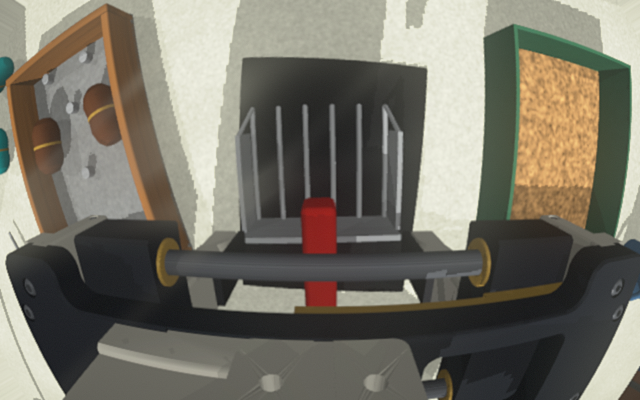

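Wrist view: the red bar is between the fingers at (319,250), about 4 px left of centre, which agrees with the −3.7 mm shift. I'll lower and close.

```bash
python3 -m crank '[[[-1,-4,20,0,-0.005],[-1,-4,40,0,-0.005],[-1,-4,55,0,-0.005],[-1,-4,55,0,-0.005],[1,-4,55,0,-0.005],[1,-4,55,0,-0.005],[1,-4,55,0,-0.005],[1,-4,55,0,-0.005],[1,-4,55,0,-0.005],[1,-4,55,0,-0.005]]]'
python3 - <<'E'
from h import *
delta(.513,.0158,.085,-86.8)
E
```

```text
clock: 3.9
tool_pos: [0.513, 0.02, 0.0856]
orientation: [-90.0, -0.0, -86.5]
force: [0.1, -0.0, 0.8]
opening: 0.0328
shift [ 4.2  0.6 -0.3] turn 0.005 now [0.513  0.02   0.0856] -86.5 F [ 0.1 -0.   0.8] open 0.0328 t 3.9 j [ 24.  14. -30.   0. -46.  69.]
```

```bash
python3 -m crank '[[[1,0,0,0,0],[1,0,0,0,0],[1,0,0,0,0],[1,0,0,0,0]]]'
python3 - <<'E'
from h import *
delta(.513,.0158,.085,-86.8)
im=ctrl.snapshot('wrist'); cv2.imwrite('pics/w2.png',im[:,:,::-1])
E
```

```text
clock: 4.4
tool_pos: [0.513, 0.02, 0.0856]
orientation: [-90.0, -0.0, -86.5]
force: [0.1, -1.4, -0.9]
opening: 0.022
shift [ 4.1  0.6 -0.3] turn 0.005 now [0.513  0.02   0.0856] -86.49 F [ 0.1 -1.4 -0.9] open 0.022 t 4.4 j [ 24.  14. -30.   0. -46.  69.]
```

View pics/w2.png

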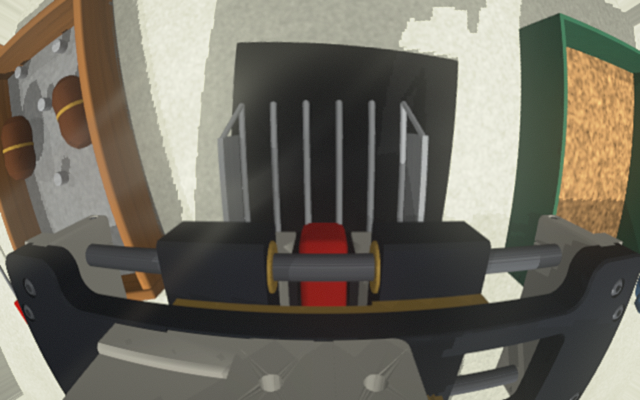

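The scoop is gripped: opening 22 mm, wires level in the wrist view. I'll lift it and check for sag.

```bash
python3 -m crank '[[[1,0,-5,0,0],[1,0,-12,0,0],[1,0,-25,0,0],[1,0,-40,0,0],[1,0,-55,0,0],[1,0,-70,0,0],[1,0,-80,0,0],[1,0,-80,0,0]]]'
python3 - <<'E'
from h import *
delta(.4569,.2633,.165,-73)
for n in ('top','side'):
    im=ctrl.snapshot(n); cv2.imwrite(f'pics/{n}2.png',im[:,:,::-1])
crop('pics/side2.png','pics/s2.png',220,130,420,280,4)
E
```

```text
clock: 5.45
tool_pos: [0.5134, 0.0202, 0.1665]
orientation: [-89.9, 0.0, -86.5]
force: [0.0, -0.2, -3.3]
opening: 0.0215
shift [-246.1    1.5  -41.5] turn -0.236 now [0.5134 0.0202 0.1665] -86.49 F [ 0.  -0.2 -3.3] open 0.0215 t 5.45 j [ 24.   8. -24.   0. -57.  69.]
```

View pics/s2.png

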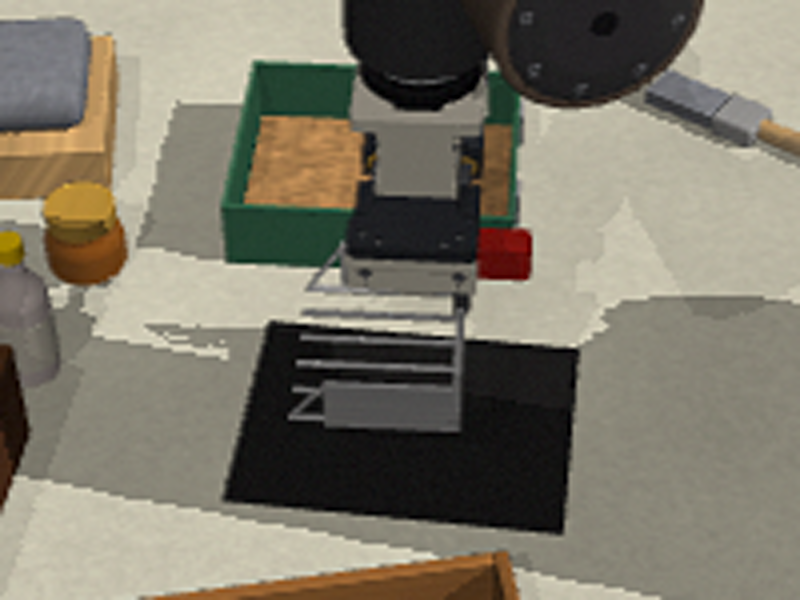

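The scoop hangs level. Moving it over the near end of the tray.

```bash
python3 -m crank '[[[1,-20,0,-3,-0.02],[1,-55,0,-9,-0.05],[1,-95,0,-16,-0.09],[1,-140,0,-24,-0.13],[1,-180,0,-31,-0.17],[1,-215,0,-37,-0.2],[1,-238,0,-40,-0.225],[1,-246,0,-41.5,-0.236],[1,-246,0,-41.5,-0.236],[1,-246,0,-41.5,-0.236]]]'
python3 - <<'E'
from h import *
delta(.4569,.2633,.165,-73)
for n in ('top','wrist'):
    im=ctrl.snapshot(n); cv2.imwrite(f'pics/{n}3.png',im[:,:,::-1])
crop('pics/top3.png','pics/t4.png',165,145,295,275,4.5)
E
```

```text
clock: 6.8
tool_pos: [0.4566, 0.2621, 0.1654]
orientation: [-90.0, -0.0, -73.0]
force: [-0.1, 0.3, -1.9]
opening: 0.0219
shift [-1.   0.4  0.6] turn -0.001 now [0.4566 0.2621 0.1654] -73.03 F [-0.1  0.3 -1.9] open 0.0219 t 6.8 j [ 51.   9. -23.  -0. -58.  56.]
```

View pics/t4.png

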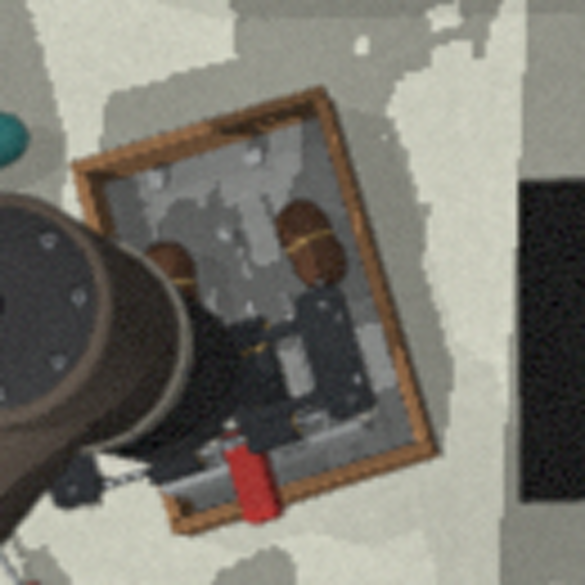

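View pics/wrist3.png

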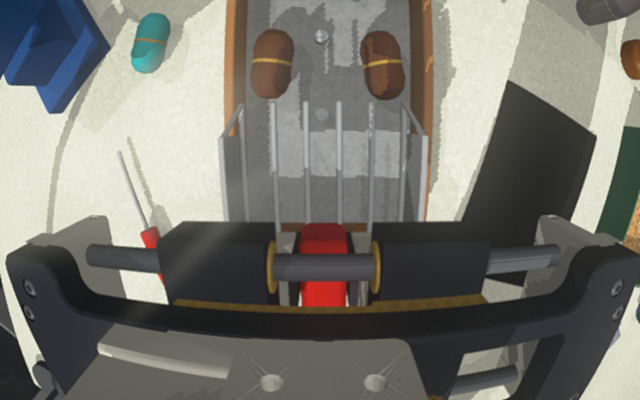

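```bash
cat >> h.py <<'E'
def wray(u,v):
    m=ctrl.camera_model('wrist'); H=np.array(m['hand_eye']); a,b=(u-m['cx'])/m['fx'],(v-m['cy'])/m['fy']; r=np.hypot(a,b)
    d=np.array([np.sin(r)*a/r,np.sin(r)*b/r,np.cos(r)]) if r>0 else np.array([0,0,1.]); return H[:3,3],H[:3,:3]@d
def wtool(u,v,y): o,d=wray(u,v); return o+d*(y-o[1])/d[1]
def wworld(u,v,z,o):
    Rt=R.from_euler('xyz',o['orientation'],degrees=True).as_matrix(); c,d=wray(u,v); c=Rt@c+np.array(o['tool_pos']); d=Rt@d
    return c+d*(z-c[2])/d[2]
TR=np.array([.54612,.28266,np.radians(16.97)])
def loc(p,f=TR): c,s=np.cos(f[2]),np.sin(f[2]); d=np.array(p)[:2]-f[:2]; return np.round([c*d[0]+s*d[1],-s*d[0]+c*d[1]],4)
def glob(a,b,f=TR): c,s=np.cos(f[2]),np.sin(f[2]); return np.round([f[0]+c*a-s*b,f[1]+s*a+c*b],4)
E
python3 - <<'E'
from h import *
o=ctrl.get_obs()
im=cv2.imread('pics/wrist3.png')[0:240,210:440]; cv2.imwrite('pics/w3c.png',cv2.resize(im,None,fx=2.5,fy=2.5,interpolation=cv2.INTER_CUBIC))
for u,v in [(243,105),(274,102),(305,102),(338,102),(372,102),(404,107)]: print(np.round(wtool(u,v,.0785)*1000,1))
for n,u,v,z in [('A',272,64,.026),('B',382,65,.026),('s',321,37,.018),('s',321,114,.018),('wallL',247,20,.051),('wallL',245,90,.051),('wallR',411,20,.051),('wallR',414,90,.051)]:
    print(n,loc(wworld(u,v,z,o)))
E
```

```text
[-61.3  78.5  81.9]
[-37.1  78.5  83.2]
[-13.5  78.5  82.6]
[11.2 78.5 82.7]
[37.  78.5 83.3]
[62.1 78.5 80.5]
A [0.0333 0.0551]
B [ 0.0329 -0.0498]
s [0.0618 0.0086]
s [-0.0162  0.0085]
wallL [0.0722 0.0746]
wallL [0.0061 0.0753]
wallR [ 0.0735 -0.0726]
wallR [ 0.007  -0.0743]
```

View pics/w3c.png

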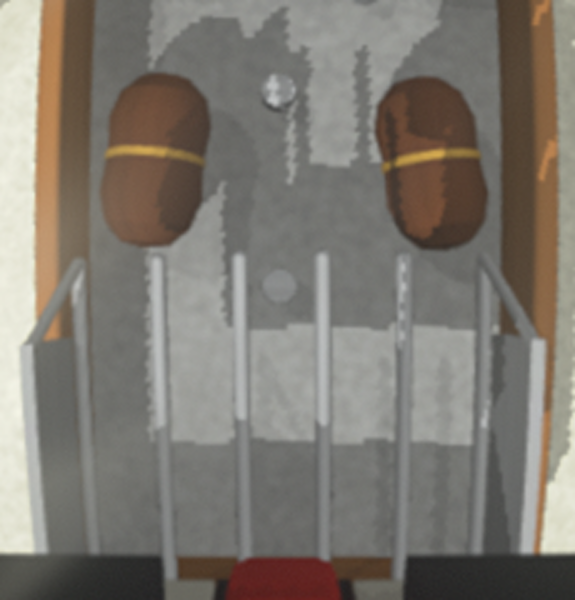

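Wrist view: the handles lie ahead of the tips, A at (272,64) and B at (382,65). A slug at (321,114) falls in the gap between the middle wires. The tray walls come out symmetric at ±85 mm. Lowering.

```bash
python3 -m crank '[[[1,-1,20,0,0],[1,-1,40,0,0],[1,-1,58,0,0],[1,-1,68,0,0],[1,-1,74,0,0],[1,-1,77,0,0],[1,-1,77.5,0,0],[1,-1,77.5,0,0]]]'
python3 - <<'E'
from h import *
delta(*glob(-.091,.0035),.0876,-73)
im=ctrl.snapshot('wrist'); cv2.imwrite('pics/w4.png',im[:,:,::-1])
im=im[0:240,190:460,::-1]; cv2.imwrite('pics/w4c.png',cv2.resize(im,None,fx=2.5,fy=2.5,interpolation=cv2.INTER_CUBIC))
E
```

```text
clock: 7.9
tool_pos: [0.4564, 0.2642, 0.0885]
orientation: [-90.0, 0.0, -73.0]
force: [0.6, -0.2, -0.6]
opening: 0.0217
shift [5.1 0.9 0.2] turn 0.001 now [0.4564 0.2642 0.0885] -72.96 F [ 0.6 -0.2 -0.6] open 0.0217 t 7.9 j [ 51.  14. -28.   0. -47.  56.]
```

View pics/w4c.png

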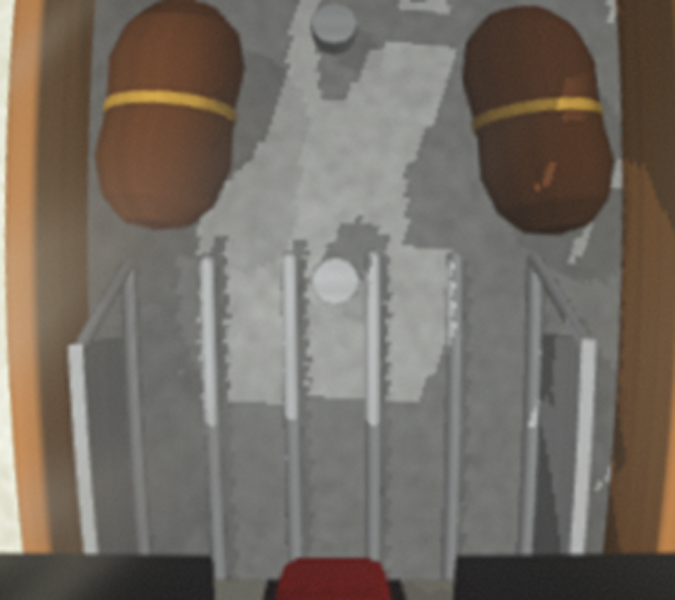

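```bash
python3 -m crank '[[[1,2.5,1,0,0],[1,5,1.2,0,0],[1,5,1.2,6,0],[1,5,1.2,12,0],[1,5,1.2,18,0],[1,5,1.2,24,0],[1,5,1.2,30,0],[1,5,1.2,36,0],[1,5,1.2,42,0],[1,5,1.2,48,0],[1,5,1.2,54,0]]]'
python3 - <<'E'
from h import *
delta(*glob(-.091+.134,.0035),.0876,-73)
im=ctrl.snapshot('wrist')
im=im[0:240,190:460,::-1]; cv2.imwrite('pics/w5c.png',cv2.resize(im,None,fx=2.5,fy=2.5,interpolation=cv2.INTER_CUBIC))
E
```

```text
clock: 9.32
tool_pos: [0.509, 0.2743, 0.0875]
orientation: [-90.1, -0.0, -73.0]
force: [-5.9, -0.9, 9.3]
opening: 0.0222
shift [-0.6 -0.2 81. ] turn 0.001 now [0.509  0.2743 0.0875] -72.97 F [-5.9 -0.9  9.3] open 0.0222 t 9.32 j [ 48.  19. -22.   0. -49.  59.]
```

View pics/w5c.png

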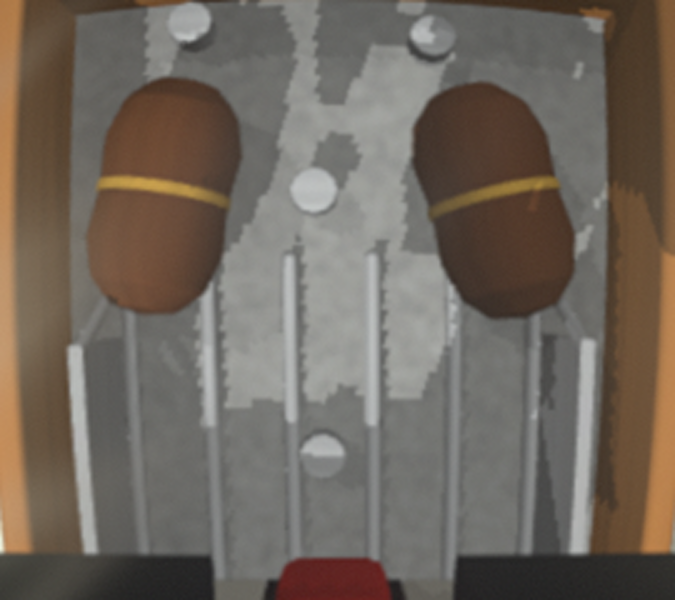

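The wire tips have slid under the near ends of both handles and the first slug is passing between the wires. I'll carry on.

```bash
python3 -m crank '[[[1,0,0,5,0],[1,0,0,10,0],[1,0,0,15,0],[1,0,0,20,0],[1,0,0,25,0],[1,0,0,30,0],[1,0,0,35,0],[1,0,0,40,0],[1,0,0,40,0]]]'
python3 - <<'E'
from h import *
delta(*glob(-.091+.134,.0035),.0876,-73)
im=ctrl.snapshot('wrist')
im=im[0:240,190:460,::-1]; cv2.imwrite('pics/w6c.png',cv2.resize(im,None,fx=2.5,fy=2.5,interpolation=cv2.INTER_CUBIC))
E
```

```text
clock: 10.5
tool_pos: [0.5474, 0.2858, 0.0875]
orientation: [-90.1, -0.1, -73.0]
force: [-3.8, -2.7, 6.5]
opening: 0.0218
shift [-0.9 -0.1 40.9] turn 0.0 now [0.5474 0.2858 0.0875] -72.97 F [-3.8 -2.7  6.5] open 0.0218 t 10.5 j [ 46.  22. -17.   0. -51.  61.]
```

View pics/w6c.png

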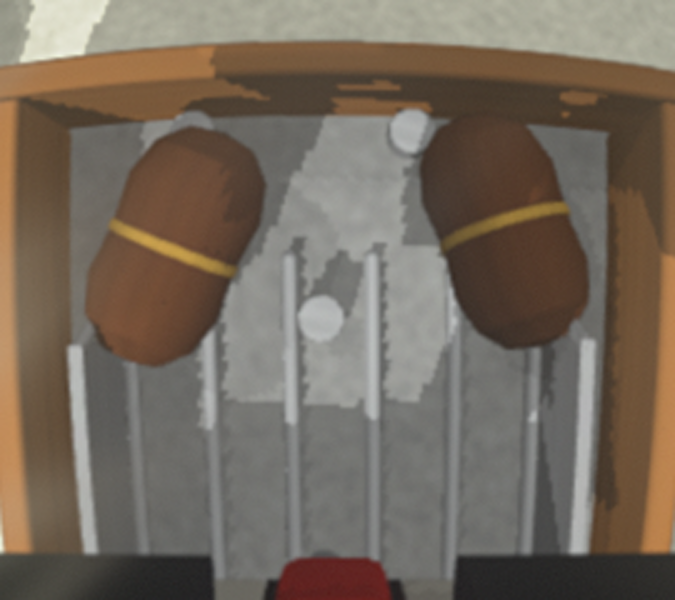

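```bash
python3 -m crank '[[[1,0,0,4,0],[1,0,0,8,0],[1,0,0,12,0],[1,0,0,16,0],[1,0,0,20,0],[1,0,0,20,0]]]'
python3 - <<'E'
from h import *
delta(*glob(-.091+.134,.0035),.0876,-73)
im=ctrl.snapshot('wrist')
im=im[0:240,190:460,::-1]; cv2.imwrite('pics/w7c.png',cv2.resize(im,None,fx=2.5,fy=2.5,interpolation=cv2.INTER_CUBIC))
E
```

```text
clock: 11.3
tool_pos: [0.5627, 0.2911, 0.0887]
orientation: [-90.4, -0.0, -73.0]
force: [-25.5, -1.6, 27.4]
opening: 0.0218
shift [-0.3  0.9 24.7] turn -0.0 now [0.5627 0.2911 0.0887] -73.02 F [-25.5  -1.6  27.4] open 0.0218 t 11.3 j [ 45.  23. -14.  -0. -53.  62.]
```

View pics/w7c.png

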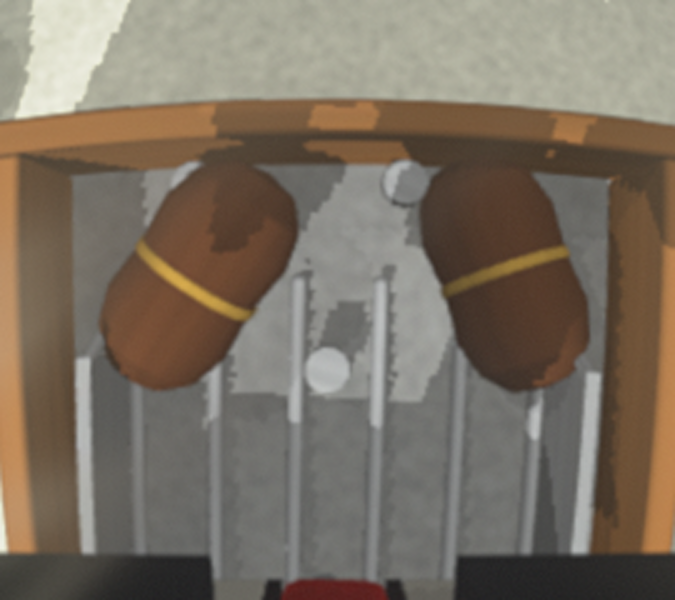

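The push reached 25 N and the bar slipped back a few mm in the pads. Handle A has cammed inward at (200,270). B's outer edge at (588,310) is right at the right side wall's front. I'll back off, shift the scoop a few mm right so it encloses B, and try again.

```bash
python3 -m crank '[[[1,0,0,-5,0],[1,0,0,-10,0],[1,3,0,-12,0],[1,6,0,-12,0],[1,8,0,-12,0],[1,8,0,-12,0]]]'
python3 - <<'E'
from h import *
delta(*glob(-.091+.134,.0035),.0876,-73)
im=ctrl.snapshot('wrist')
im=im[0:240,190:460,::-1]; cv2.imwrite('pics/w8c.png',cv2.resize(im,None,fx=2.5,fy=2.5,interpolation=cv2.INTER_CUBIC))
E
```

```text
clock: 12.1
tool_pos: [0.5578, 0.2813, 0.0869]
orientation: [-90.0, -0.0, -73.0]
force: [0.1, 1.5, 2.8]
opening: 0.022
shift [-8.2 -0.7 32.2] turn 0.0 now [0.5578 0.2813 0.0869] -72.98 F [0.1 1.5 2.8] open 0.022 t 12.1 j [ 45.  23. -16.   0. -51.  62.]
```

View pics/w8c.png

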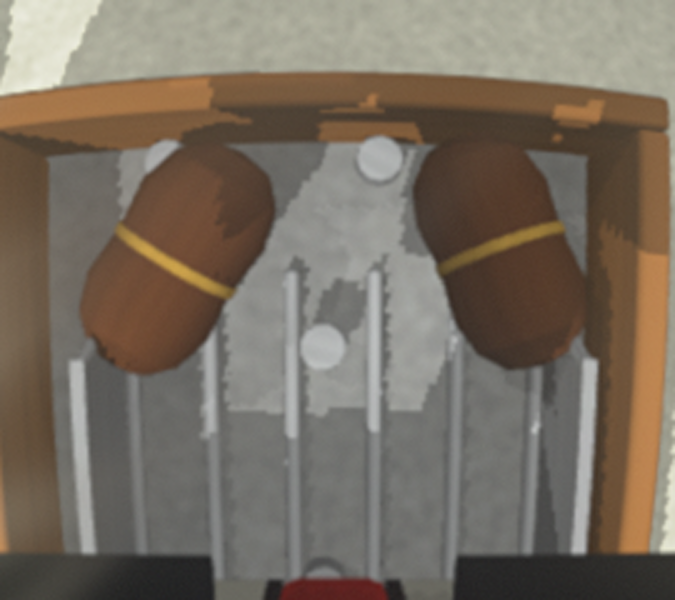

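```bash
python3 -m crank '[[[1,-3,-0.5,2,0],[1,-6,-0.5,5,0],[1,-8,-0.5,8,0],[1,-8,-0.5,11,0],[1,-8,-0.5,14,0],[1,-6,-0.5,16,0],[1,-8,-0.5,18,0]]]'
python3 - <<'E'
from h import *
delta(*glob(-.091+.134,.0035),.0876,-73)
im=ctrl.snapshot('wrist')
im=im[0:240,190:460,::-1]; cv2.imwrite('pics/w9c.png',cv2.resize(im,None,fx=2.5,fy=2.5,interpolation=cv2.INTER_CUBIC))
E
```

```text
clock: 13.02
tool_pos: [0.5673, 0.2911, 0.0885]
orientation: [-90.6, -0.2, -73.1]
force: [-23.7, -9.9, 30.6]
opening: 0.0223
shift [-1.7  0.7 20.3] turn -0.001 now [0.5673 0.2911 0.0885] -73.06 F [-23.7  -9.9  30.6] open 0.0223 t 13.03 j [ 45.  24. -13.  -0. -53.  62.]
```

View pics/w9c.png

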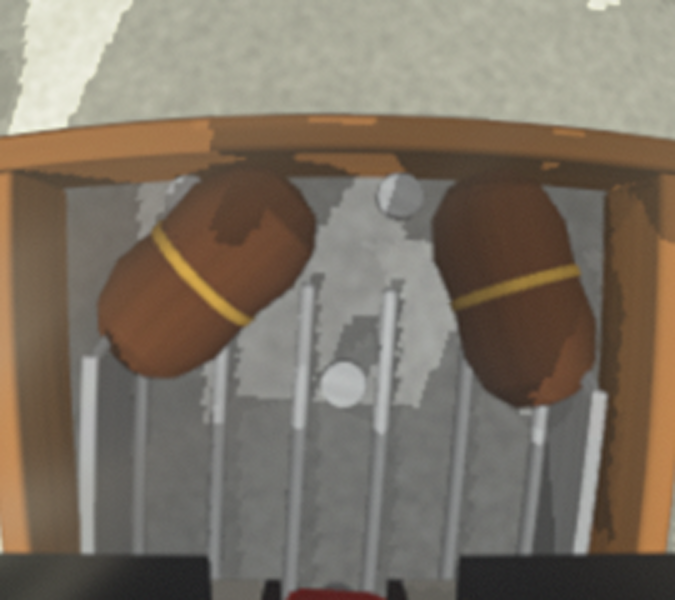

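B jams on the right-hand slant strut because its groove lies slightly too far outboard. I'll withdraw quickly, leaving the handles at the far wall, and re-enter with the scoop shifted right.

```bash
python3 -m crank '[[[1,0,0,-8,0],[1,0,0.5,-65,0],[1,0,0.5,-75,0],[1,0,0.5,-75,0],[1,4,0.5,-75,0],[1,9,0.5,-75,0],[1,9,0.5,-75,0]]]'
python3 - <<'E'
from h import *
delta(*glob(-.091+.134,.0035),.0876,-73)
im=ctrl.snapshot('wrist')
im=im[0:240,190:460,::-1]; cv2.imwrite('pics/w10c.png',cv2.resize(im,None,fx=2.5,fy=2.5,interpolation=cv2.INTER_CUBIC))
E
```

```text
clock: 13.95
tool_pos: [0.5038, 0.2633, 0.0864]
orientation: [-90.0, -0.0, -73.0]
force: [-0.4, -0.1, -2.0]
opening: 0.0221
shift [-9.8 -1.2 89.1] turn -0.001 now [0.5038 0.2633 0.0864] -73.03 F [-0.4 -0.1 -2. ] open 0.0221 t 13.95 j [ 47.  18. -23.  -0. -49.  60.]
```

View pics/w10c.png

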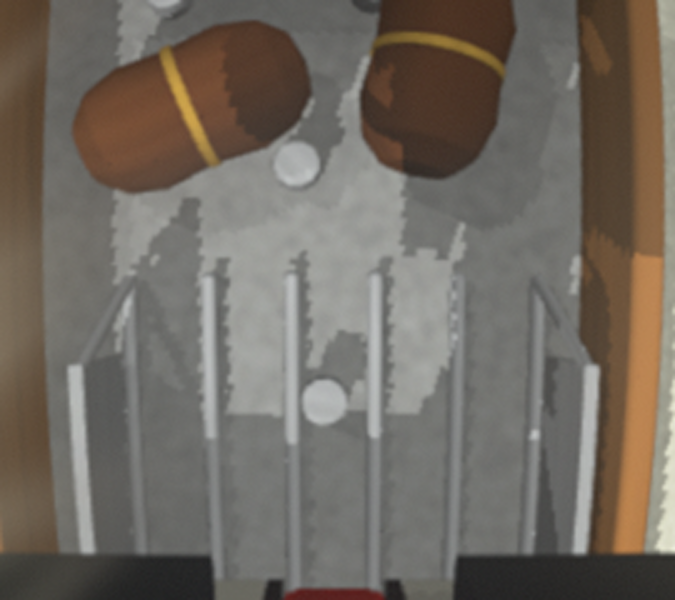

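The quick withdrawal helped. B at (440,90) has rolled to the middle and A at (190,105) now lies across. Both fit between the side walls if I shift about 8 mm left. Advancing again.

```bash
python3 -m crank '[[[1,-4,0,0,0],[1,-8,0.5,2,0],[1,-8,0.5,8,0],[1,-8,0.5,14,0],[1,-8,0.5,20,0],[1,-8,0.5,26,0],[1,-8,0.5,32,0],[1,-8,0.5,38,0],[1,-8,0.5,44,0],[1,-8,0.5,50,0]]]'
python3 - <<'E'
from h import *
delta(*glob(-.091+.134,.0035),.0876,-73)
im=ctrl.snapshot('wrist')
im=im[0:240,190:460,::-1]; cv2.imwrite('pics/w11c.png',cv2.resize(im,None,fx=2.5,fy=2.5,interpolation=cv2.INTER_CUBIC))
E
```

```text
clock: 15.25
tool_pos: [0.5491, 0.2861, 0.0863]
orientation: [-90.0, -0.0, -73.0]
force: [-0.1, -0.6, -2.7]
opening: 0.022
shift [-1.1 -1.3 39.1] turn 0.0 now [0.5491 0.2861 0.0863] -72.98 F [-0.1 -0.6 -2.7] open 0.022 t 15.25 j [ 46.  22. -17.  -0. -51.  61.]
```

View pics/w11c.png

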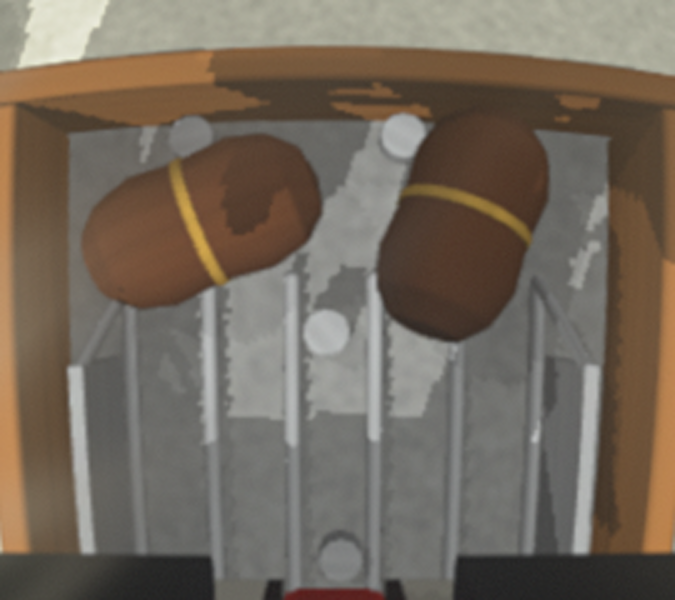

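```bash
python3 -m crank '[[[1,0,1,0,0],[1,0,2,0,0],[1,0,2,0,0]]]'; python3 -m crank '[[[1,0,0,4,0],[1,0,0,8,0],[1,0,0,12,0],[1,0,0,16,0]]]'
python3 - <<'E'
from h import *
delta(*glob(-.091+.134,.0035),.0876,-73)
im=ctrl.snapshot('wrist')
im=im[0:240,190:460,::-1]; cv2.imwrite('pics/w12c.png',cv2.resize(im,None,fx=2.5,fy=2.5,interpolation=cv2.INTER_CUBIC))
E
```

```text
clock: 15.68
tool_pos: [0.5489, 0.2861, 0.085]
orientation: [-90.0, 0.0, -73.0]
force: [-2.0, -1.0, 3.5]
opening: 0.0216
clock: 16.18
tool_pos: [0.5634, 0.2904, 0.0852]
orientation: [-90.1, -0.0, -73.0]
force: [-8.2, -2.8, 9.2]
opening: 0.0217
shift [-1.2 -2.4 24.2] turn 0.001 now [0.5634 0.2904 0.0852] -72.96 F [-8.2 -2.8  9.2] open 0.0217 t 16.18 j [ 45.  24. -15.  -0. -52.  62.]
```

View pics/w12c.png

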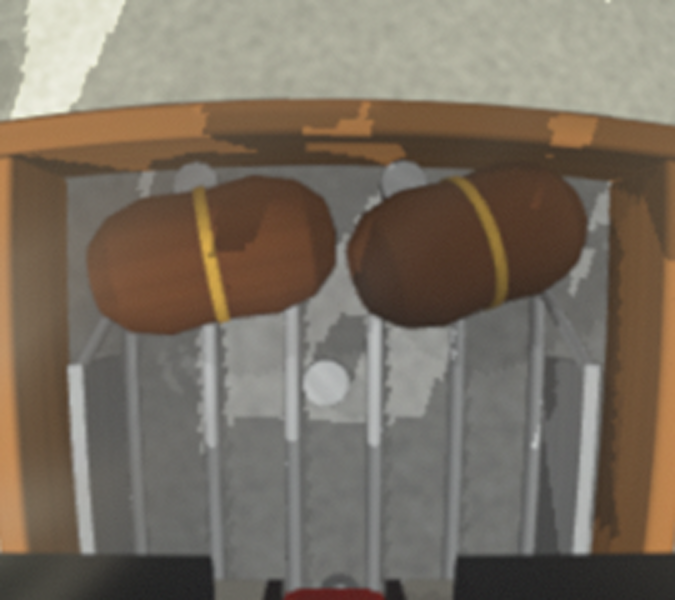

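```bash
python3 -m crank '[[[1,0,0,3,0],[1,0,0,6,0],[1,0,0,9,0],[1,0,0,12,0],[1,0,0,12,0]]]'
python3 - <<'E'
from h import *
delta(*glob(-.091+.134,.0035),.0876,-73)
im=ctrl.snapshot('wrist')
im=im[0:240,190:460,::-1]; cv2.imwrite('pics/w13c.png',cv2.resize(im,None,fx=2.5,fy=2.5,interpolation=cv2.INTER_CUBIC))
E
```

```text
clock: 16.85
tool_pos: [0.5758, 0.2943, 0.085]
orientation: [-90.0, -0.0, -73.0]
force: [-2.8, -1.2, 4.3]
opening: 0.0219
shift [-1.1 -2.6 11.3] turn 0.001 now [0.5758 0.2943 0.085 ] -72.96 F [-2.8 -1.2  4.3] open 0.0219 t 16.85 j [ 44.  25. -13.   0. -52.  63.]
```

View pics/w13c.png

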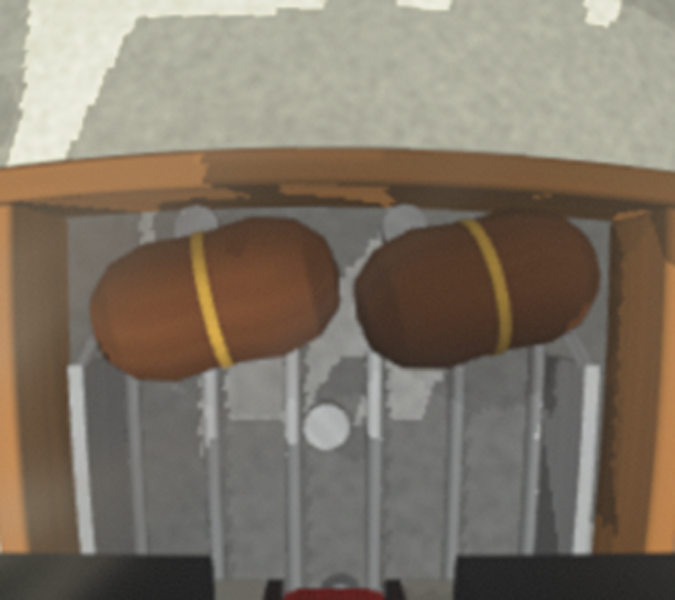

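```bash
python3 -m crank '[[[1,3,0,0,0],[1,6,0,0,0],[1,9,0,2,0],[1,12,0,4,0],[1,12,0,6,0]]]'
python3 - <<'E'
from h import *
delta(*glob(-.091+.134,.0035),.0876,-73)
im=ctrl.snapshot('wrist')
im=im[0:240,190:460,::-1]; cv2.imwrite('pics/w14c.png',cv2.resize(im,None,fx=2.5,fy=2.5,interpolation=cv2.INTER_CUBIC))
E
```

```text
clock: 17.52
tool_pos: [0.5846, 0.2842, 0.0851]
orientation: [-90.0, -0.0, -73.0]
force: [-7.3, 0.3, 12.1]
opening: 0.0221
shift [-13.3  -2.5   5.8] turn 0.0 now [0.5846 0.2842 0.0851] -72.97 F [-7.3  0.3 12.1] open 0.0221 t 17.52 j [ 43.  25. -13.  -0. -53.  64.]
```

View pics/w14c.png

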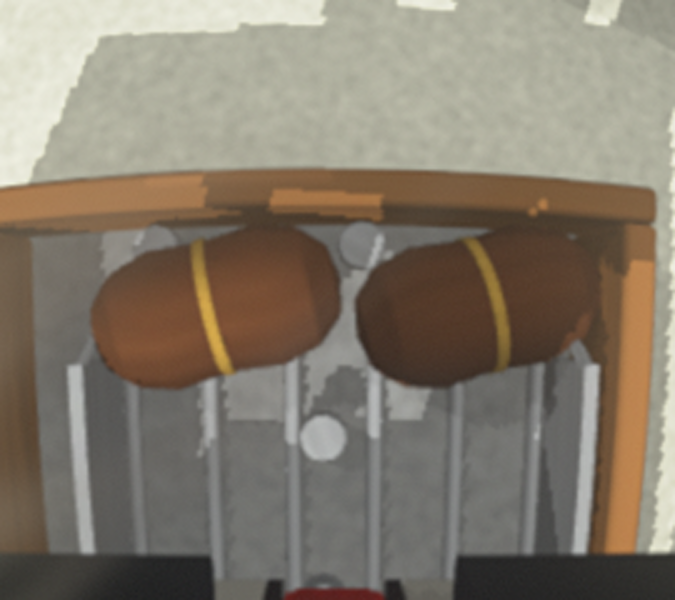

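```bash
python3 -m crank '[[[1,2,0,0,0],[1,4,0,0,0],[1,4,0,3,0],[1,4,0,6,0],[1,4,0,9,0],[1,4,0,9,0]]]'
python3 - <<'E'
from h import *
delta(*glob(-.091+.134,.0035),.0876,-73)
im=ctrl.snapshot('wrist')
im=im[0:240,190:460,::-1]; cv2.imwrite('pics/w15c.png',cv2.resize(im,None,fx=2.5,fy=2.5,interpolation=cv2.INTER_CUBIC))
E
```

```text
clock: 18.32
tool_pos: [0.5928, 0.2823, 0.0853]
orientation: [-90.2, -0.0, -73.0]
force: [-11.2, -0.4, 15.5]
opening: 0.022
shift [-17.6  -2.4  -1.5] turn 0.001 now [0.5928 0.2823 0.0853] -72.96 F [-11.2  -0.4  15.5] open 0.022 t 18.32 j [ 42.  25. -11.  -0. -53.  65.]
```

View pics/w15c.png

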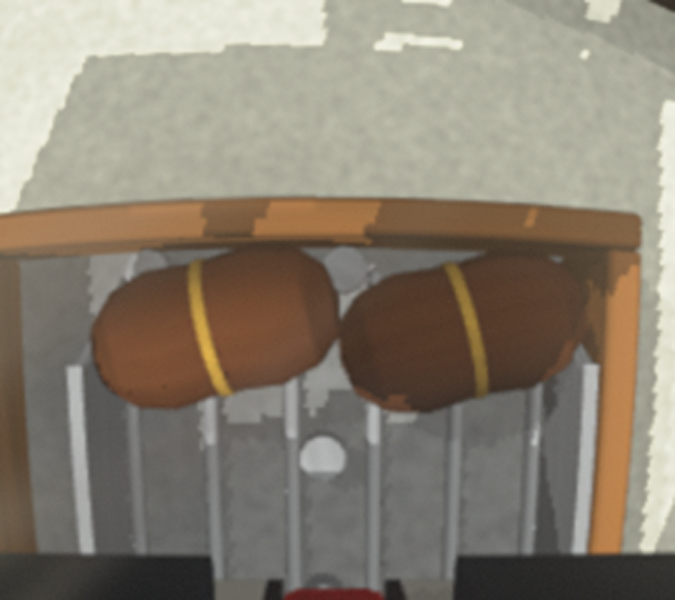

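```bash
python3 -m crank '[[[1,0,0,2,0],[1,0,0,4,0],[1,0,0,6,0],[1,0,0,8,0],[1,0,0,8,0]]]'
python3 - <<'E'
from h import *
delta(*glob(-.091+.134,.0035),.0876,-73)
im=ctrl.snapshot('wrist')
im=im[0:240,190:460,::-1]; cv2.imwrite('pics/w16c.png',cv2.resize(im,None,fx=2.5,fy=2.5,interpolation=cv2.INTER_CUBIC))
im=ctrl.snapshot('side')[180:370,210:410,::-1]; cv2.imwrite('pics/s16c.png',cv2.resize(im,None,fx=3,fy=3,interpolation=cv2.INTER_CUBIC))
E
```

```text
clock: 19.0
tool_pos: [0.5978, 0.2838, 0.0861]
orientation: [-90.4, -0.1, -73.0]
force: [-25.4, -2.4, 27.9]
opening: 0.0215
shift [-17.5  -1.5  -6.8] turn 0.0 now [0.5978 0.2838 0.0861] -72.98 F [-25.4  -2.4  27.9] open 0.0215 t 19.0 j [ 42.  26. -10.  -0. -54.  65.]
```

View pics/w16c.png

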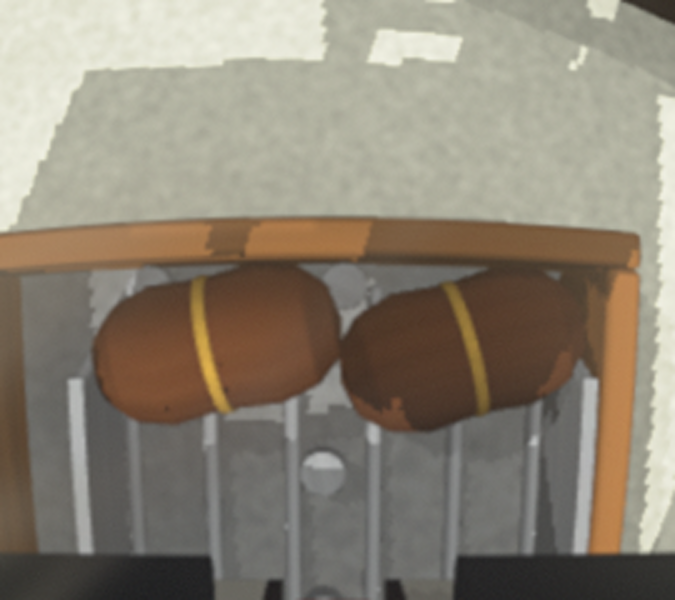

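View pics/s16c.png

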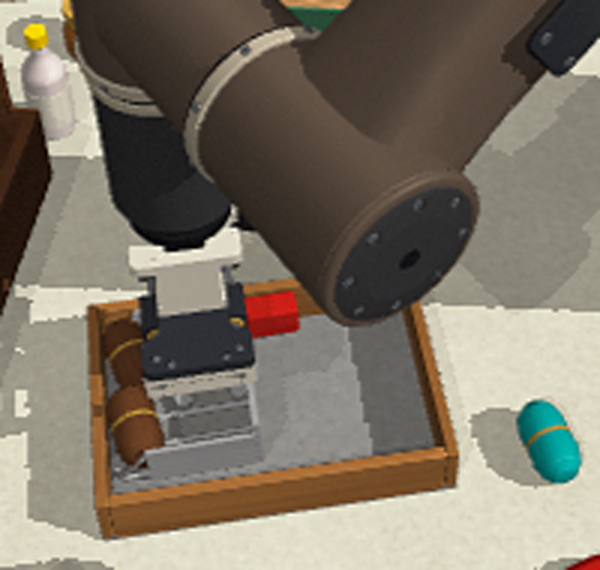

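The side and wrist views show both handles up on the wires, lying across between the side walls. The bar has slipped forward in the pads, so I'll relieve the pressure and regrip further back on the bar while the scoop stands on the tray floor.

```bash
python3 -m crank '[[[1,0,0,-2,0],[1,0,0,-4,0],[1,0,0,-4,0],[-0.2,0,0,-4,0],[-0.2,0,0,-4,0],[-0.2,0,0,-4,0],[-0.2,0,0,-12,0],[-0.2,0,0,-20,0],[-0.2,0,0,-24,0],[-0.2,0,0,-24,0]]]'
python3 - <<'E'
from h import *
delta(*glob(-.091+.134,.0035),.0876,-73)
im=ctrl.snapshot('wrist')
im=im[0:300,190:460,::-1]; cv2.imwrite('pics/w17c.png',cv2.resize(im,None,fx=2,fy=2,interpolation=cv2.INTER_CUBIC))
E
```

```text
clock: 20.35
tool_pos: [0.579, 0.2787, 0.0847]
orientation: [-90.0, 0.0, -73.0]
force: [0.5, 0.9, 0.3]
opening: 0.0526
shift [-16.9  -2.9  12.7] turn 0.001 now [0.579  0.2787 0.0847] -72.95 F [0.5 0.9 0.3] open 0.0526 t 20.35 j [ 43.  24. -14.   0. -52.  64.]
```

View pics/w17c.png

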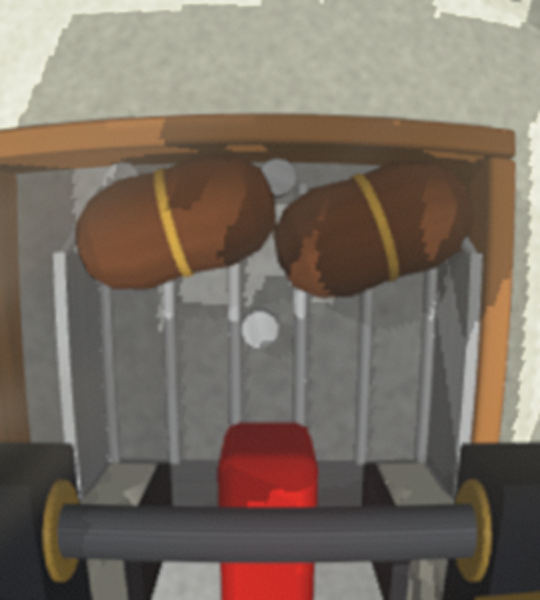

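```bash
python3 - <<'E'
from h import *
print(wtool(190+132.5,212.5,-.036)*1000, wtool(190+132.5,224,-.036)*1000)
# back wall top edge? z=.061 -> y=.0237 ; tips of wires hidden; side wall fronts z .048 -> y .0367
for q in [(58,252),(475,248)]: print(wtool(190+q[0]/2,q[1]/2,.0367)*1000)
E
```

```text
[ -0.11781085 -36.          30.68459919] [ -0.11368348 -36.          25.72697164]
[-66.90069731  36.7         66.49903157]
[67.21832854 36.7        67.99563875]
```

Grip point is now about 21 mm ahead of the bar centre. Closing.

```bash
python3 -m crank '[[[1,0,0,0,0],[1,0,0,0,0],[1,0,0,0,0],[1,0,0,0,0],[1,0,0,0,0],[1,0,0,0,0],[1,0,0,0,0]]]'; python3 -m crank '[[[1,0,-3,0,0],[1,0,-6,0,0],[1,0,-9,0,0],[1,0,-12,0,0],[1,0,-15,0,0],[1,0,-18,0,0],[1,0,-18,0,0]]]'
python3 - <<'E'
from h import *
delta(*glob(-.091+.134,.0035),.0876,-73)
im=ctrl.snapshot('wrist')
im=im[0:300,190:460,::-1]; cv2.imwrite('pics/w18c.png',cv2.resize(im,None,fx=2,fy=2,interpolation=cv2.INTER_CUBIC))
E
```

```text
clock: 21.28
tool_pos: [0.5793, 0.2786, 0.0843]
orientation: [-90.0, -0.0, -73.0]
force: [1.1, 0.3, -2.0]
opening: 0.022
clock: 22.15
tool_pos: [0.5795, 0.2788, 0.1027]
orientation: [-90.0, 0.0, -73.0]
force: [0.8, -0.5, -3.3]
opening: 0.0219
shift [-17.   15.1  12.2] turn 0.001 now [0.5795 0.2788 0.1027] -72.97 F [ 0.8 -0.5 -3.3] open 0.0219 t 22.15 j [ 43.  23. -13.   0. -54.  64.]
```

View pics/w18c.png

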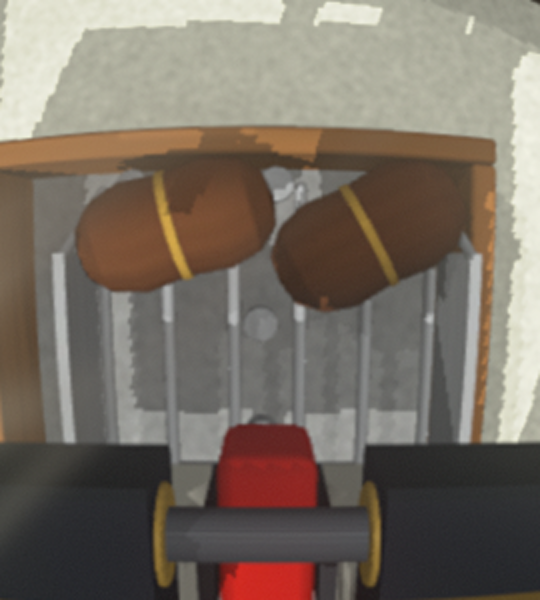

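```bash
python3 -m crank '[[[1,0,0,2,0],[1,0,0,4,0],[1,0,0,6,0],[1,0,0,6,0],[1,0,-4,6,0],[1,0,-8,6,0],[1,0,-12,6,0],[1,0,-12,6,0]]]'
python3 - <<'E'
from h import *
delta(*glob(-.091+.134,.0035),.0876,-73)
im=ctrl.snapshot('wrist')
im=im[0:300,190:460,::-1]; cv2.imwrite('pics/w19c.png',cv2.resize(im,None,fx=2,fy=2,interpolation=cv2.INTER_CUBIC))
im=ctrl.snapshot('side')[180:370,210:410,::-1]; cv2.imwrite('pics/s19c.png',cv2.resize(im,None,fx=4,fy=4,interpolation=cv2.INTER_CUBIC)[:600])
E
```

```text
clock: 23.2
tool_pos: [0.5853, 0.2807, 0.115]
orientation: [-89.9, 0.0, -73.0]
force: [-0.0, 0.4, -3.5]
opening: 0.022
shift [-16.9  27.4   6.1] turn 0.001 now [0.5853 0.2807 0.115 ] -72.97 F [-0.   0.4 -3.5] open 0.022 t 23.2 j [ 43.  23. -11.   0. -56.  64.]
```

View pics/w19c.png

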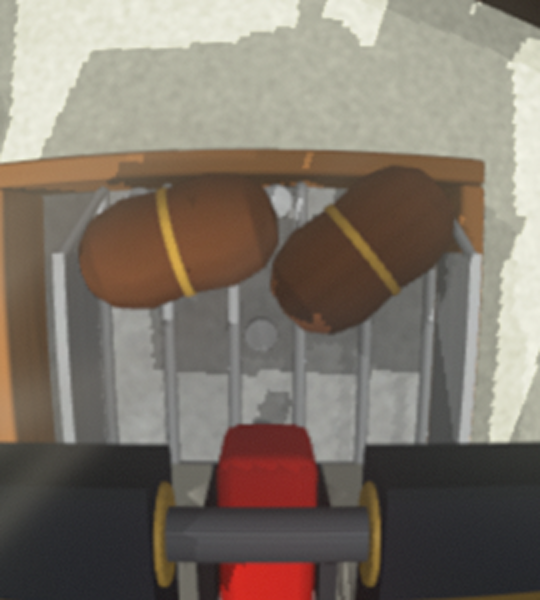

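View pics/s19c.png

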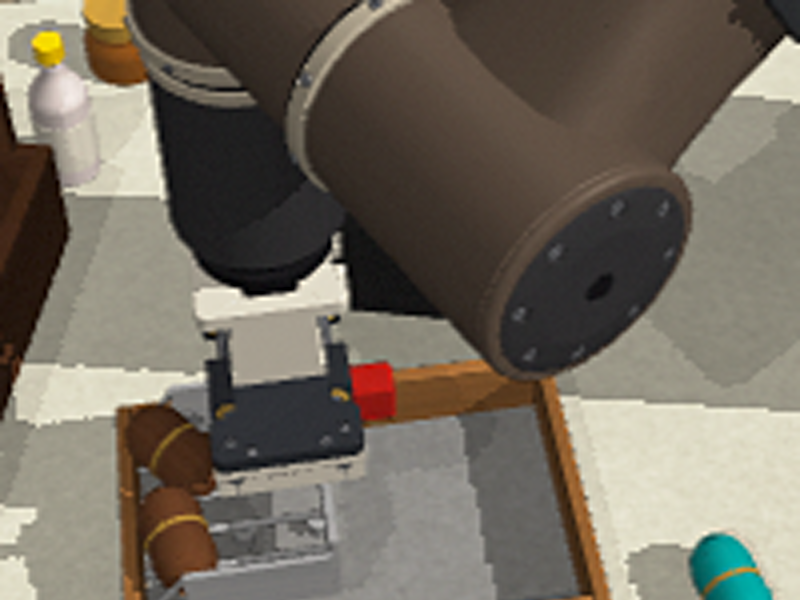

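```bash
python3 -m crank '[[[1,0,-4,0,0],[1,0,-8,0,0],[1,0,-12,0,0],[1,0,-16,0,0],[1,0,-20,0,0],[1,0,-22.5,2,0],[1,0,-23,6,0],[1,0,-23,12,0],[1,0,-23,18,0],[1,0,-23,22,0],[1,0,-23,24,0],[1,0,-23,24,0]]]'
python3 - <<'E'
from h import *
delta(*glob(-.091+.134,.0035),.0876,-73)
im=ctrl.snapshot('wrist')
im=im[0:300,190:460,::-1]; cv2.imwrite('pics/w20c.png',cv2.resize(im,None,fx=2,fy=2,interpolation=cv2.INTER_CUBIC))
E
```

```text
clock: 24.8
tool_pos: [0.608, 0.2874, 0.1372]
orientation: [-90.0, -0.0, -73.0]
force: [-0.4, -0.7, -3.8]
opening: 0.0219
shift [-17.1  49.6 -17.6] turn 0.0 now [0.608  0.2874 0.1372] -72.98 F [-0.4 -0.7 -3.8] open 0.0219 t 24.8 j [ 42.  24.  -6.  -0. -60.  65.]
```

View pics/w20c.png

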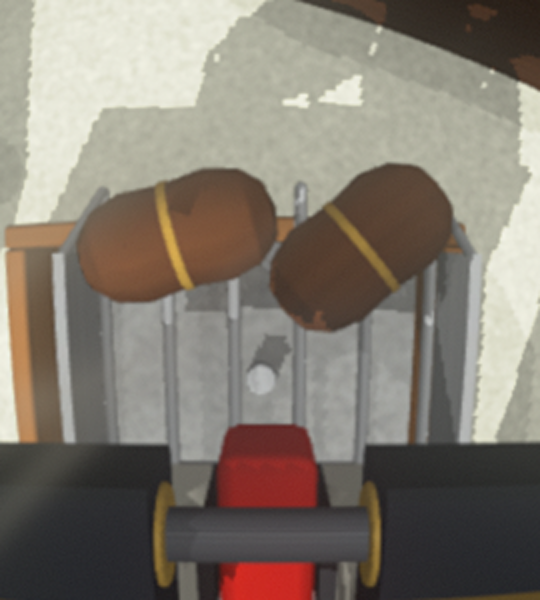

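The handles ride along at the mouth. The tips are now above the far wall's top edge, so I'll lower gently on to it to pitch the mouth up for carrying.

```bash
python3 -m crank '[[[1,0,3,0,0],[1,0,6,0,0],[1,0,8,0,0],[1,0,10,0,0],[1,0,12,0,0],[1,0,14,0,0],[1,0,16,0,0],[1,0,18,0,0],[1,0,18,0,0]]]'
python3 - <<'E'
from h import *
delta(*glob(-.091+.134,.0035),.0876,-73)
im=ctrl.snapshot('wrist')
im=im[0:300,190:460,::-1]; cv2.imwrite('pics/w21c.png',cv2.resize(im,None,fx=2,fy=2,interpolation=cv2.INTER_CUBIC))
E
```

```text
clock: 25.98
tool_pos: [0.6079, 0.2873, 0.1225]
orientation: [-89.9, -0.0, -72.9]
force: [-9.2, -2.8, 16.1]
opening: 0.0219
shift [-17.2  34.9 -17.5] turn 0.001 now [0.6079 0.2873 0.1225] -72.92 F [-9.2 -2.8 16.1] open 0.0219 t 25.98 j [ 42.  25.  -7.   0. -58.  65.]
```

View pics/w21c.png

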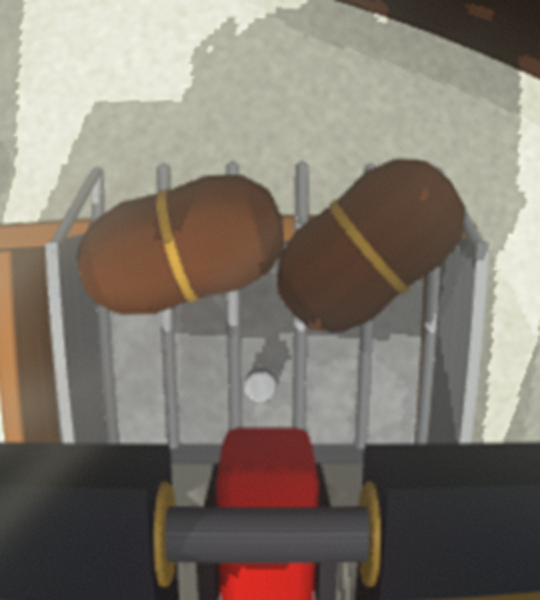

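```bash
python3 -m crank '[[[1,0,2,0,0],[1,0,4,0,0],[1,0,6,0,0],[1,0,8,0,0],[1,0,8,0,0]]]'
python3 - <<'E'
from h import *
delta(*glob(-.091+.134,.0035),.0876,-73)
im=ctrl.snapshot('wrist')
im=im[0:300,190:460,::-1]; cv2.imwrite('pics/w22c.png',cv2.resize(im,None,fx=2,fy=2,interpolation=cv2.INTER_CUBIC))
E
```

```text
clock: 26.65
tool_pos: [0.6065, 0.2866, 0.1149]
orientation: [-90.1, -0.0, -72.9]
force: [-17.1, -4.2, 22.9]
opening: 0.0218
shift [-17.4  27.3 -15.8] turn 0.001 now [0.6065 0.2866 0.1149] -72.92 F [-17.1  -4.2  22.9] open 0.0218 t 26.65 j [ 42.  25.  -8.   0. -57.  65.]
```

View pics/w22c.png

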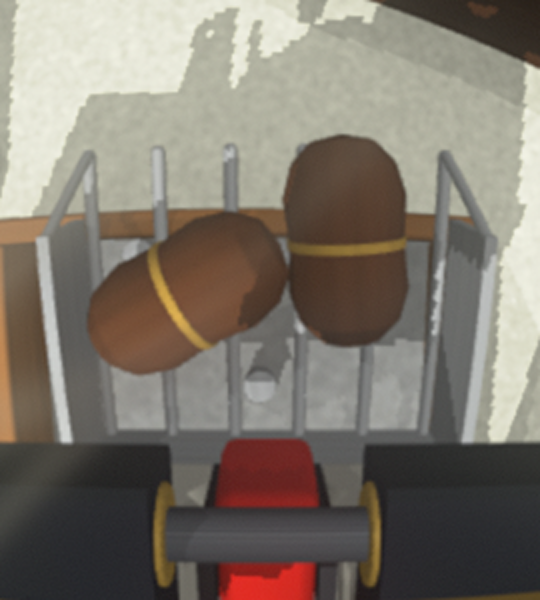

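The mouth is pitched up, B has settled into a groove at (345,240), and A has rolled inward at (190,290). Lifting.

```bash
python3 -m crank '[[[1,0,-4,0,0],[1,0,-10,0,0],[1,0,-18,-1,0],[1,0,-28,-2,0],[1,0,-38,-3,0],[1,0,-48,-4,0],[1,0,-56,-5,0],[1,0,-60,-5,0],[1,0,-60,-5,0]]]'
python3 - <<'E'
from h import *
BX=np.array([.5798,-.2422,np.radians(3.06)])
delta(.5,.13,.175,-93)
for n in ('wrist','top','side'):
    im=ctrl.snapshot(n); cv2.imwrite(f'pics/{n}23.png',im[:,:,::-1])
im=cv2.imread('pics/wrist23.png')[0:300,190:460]; cv2.imwrite('pics/w23c.png',cv2.resize(im,None,fx=2,fy=2,interpolation=cv2.INTER_CUBIC))
crop('pics/side23.png','pics/s23c.png',210,150,410,350,3)
E
```

```text
clock: 27.82
tool_pos: [0.6033, 0.2861, 0.1717]
orientation: [-90.0, 0.0, -73.0]
force: [-0.2, -0.3, -3.5]
opening: 0.0221
shift [ 119.    -3.4 -144.5] turn 0.35 now [0.6033 0.2861 0.1717] -72.97 F [-0.2 -0.3 -3.5] open 0.0221 t 27.82 j [ 42.  22.  -5.  -0. -63.  65.]
```

View pics/w23c.png

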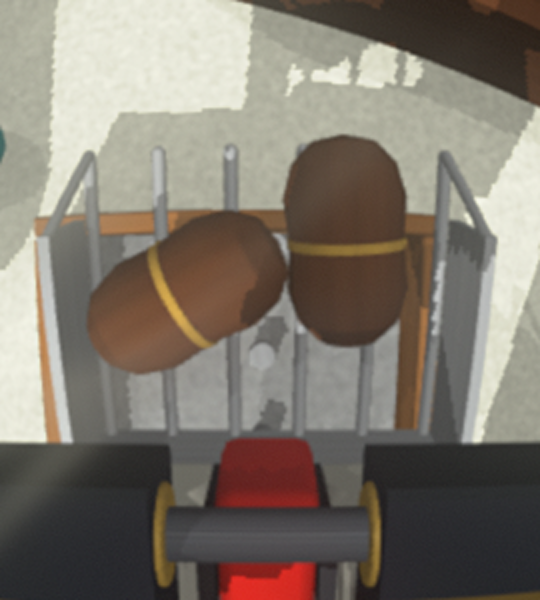

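View pics/s23c.png

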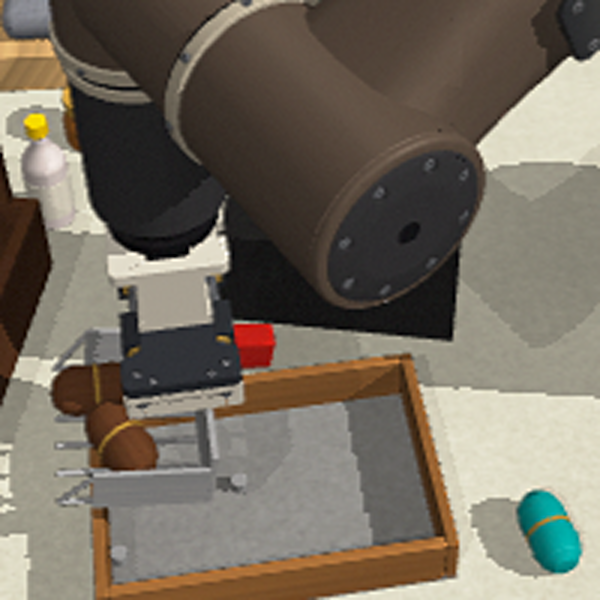

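Both handles are secure on the upward-tilted wires, at (345,240) and (190,290) in the wrist crop. Next I'll carry them smoothly across to the green box.

```bash
python3 - <<'E'
from h import *
BX=np.array([.5798,-.2422,np.radians(3.06)])
delta(*glob(-.02,0,BX),.172,-86.94)
E
```

```text
shift [ 493.3   -0.9 -196.2] turn 0.244 now [0.603  0.2858 0.1709] -72.98 F [ 0.4 -0.6 -2.8] open 0.0218 t 27.98 j [ 42.  22.  -5.  -0. -63.  65.]
```

```bash
python3 -m crank '[[[1,5,-1,-2,0.002],[1,15,-1,-6,0.007],[1,32,-1,-13,0.016],[1,54,-1,-21,0.027],[1,80,-1,-32,0.04],[1,108,-1,-43,0.053],[1,136,-1,-54,0.067],[1,164,-1,-65,0.081],[1,192,-1,-76,0.095],[1,220,-1,-87,0.109],[1,246,-1,-98,0.122],[1,270,-1,-107,0.134]]]'
python3 - <<'E'
from h import *
BX=np.array([.5798,-.2422,np.radians(3.06)])
delta(*glob(-.02,0,BX),.172,-86.94)
im=ctrl.snapshot('wrist')
im=im[0:300,190:460,::-1]; cv2.imwrite('pics/w24c.png',cv2.resize(im,None,fx=2,fy=2,interpolation=cv2.INTER_CUBIC))
E
```

```text
clock: 29.48
tool_pos: [0.579, -0.0061, 0.1727]
orientation: [-90.0, -0.0, -80.8]
force: [-1.2, -0.4, -3.0]
opening: 0.0217
shift [231.1   0.7 -57.1] turn 0.108 now [ 0.579  -0.0061  0.1727] -80.76 F [-1.2 -0.4 -3. ] open 0.0217 t 29.48 j [ 19.  14. -16.   0. -60.  80.]
```

View pics/w24c.png

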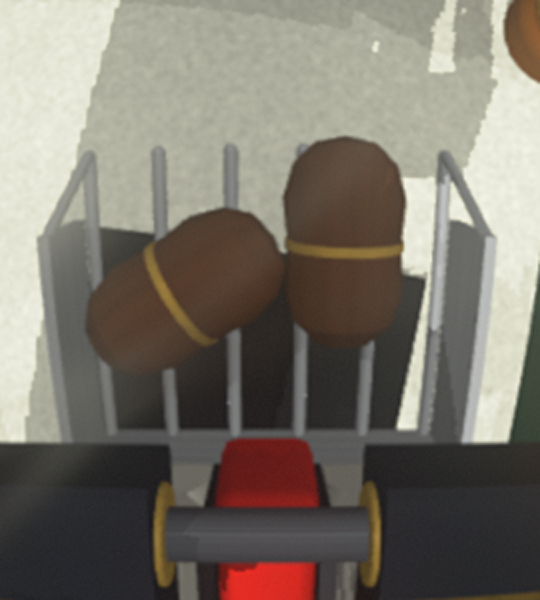

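```bash
python3 -m crank '[[[1,22,0,-5,0.01],[1,48,0,-12,0.022],[1,74,0,-18,0.035],[1,100,0,-25,0.047],[1,126,0,-31,0.059],[1,151,0,-37,0.07],[1,174,0,-43,0.081],[1,195,0,-48,0.091],[1,211,0,-52,0.099],[1,223,0,-55,0.104],[1,230,0,-57,0.107],[1,231,0,-57,0.108]]]'
python3 - <<'E'
from h import *
BX=np.array([.5798,-.2422,np.radians(3.06)])
delta(*glob(-.02,0,BX),.172,-86.94)
for n in ('wrist','top','side'):
    im=ctrl.snapshot(n); cv2.imwrite(f'pics/{n}25.png',im[:,:,::-1])
im=cv2.imread('pics/wrist25.png')[0:300,150:500]; cv2.imwrite('pics/w25c.png',cv2.resize(im,None,fx=2,fy=2,interpolation=cv2.INTER_CUBIC))
crop('pics/top25.png','pics/t25c.png',175,155,275,275,4.6)
crop('pics/side25.png','pics/s25c.png',230,100,400,360,2.3)
E
```

```text
clock: 31.02
tool_pos: [0.5612, -0.2409, 0.1723]
orientation: [-90.0, 0.0, -86.9]
force: [0.3, -0.6, -2.5]
opening: 0.0221
shift [ 2.3  0.3 -1.5] turn 0.001 now [ 0.5612 -0.2409  0.1723] -86.86 F [ 0.3 -0.6 -2.5] open 0.0221 t 31.02 j [ -5.  17. -12.  -0. -61.  98.]
```

View pics/w25c.png

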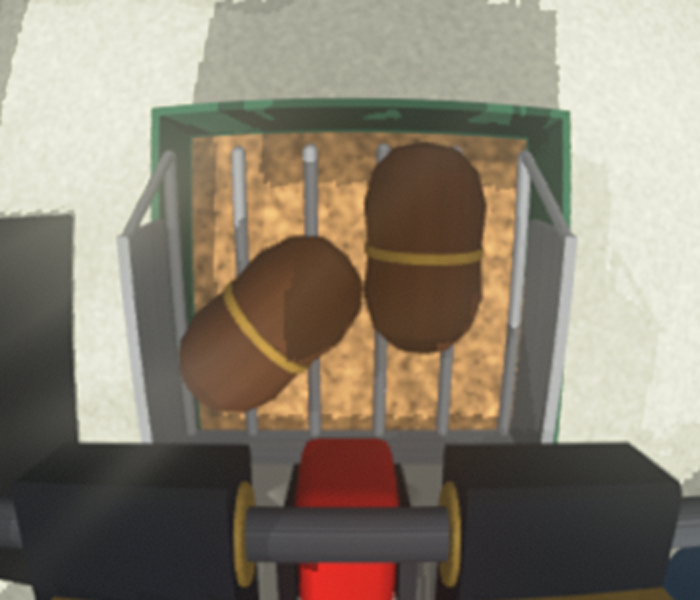

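View pics/t25c.png

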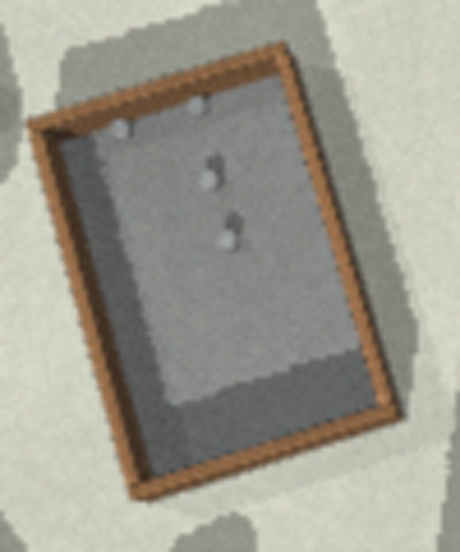

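View pics/s25c.png

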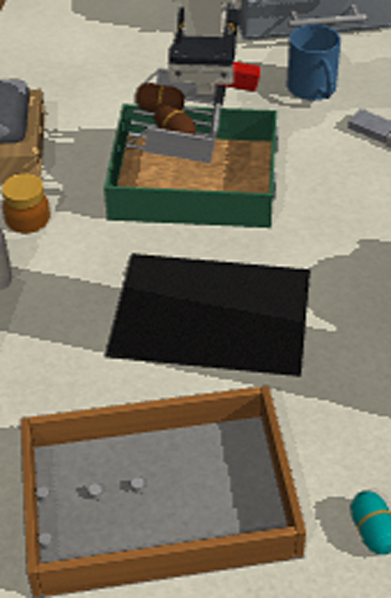

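All four slugs are still in the tray, at t25c pixels (121,129), (197,104), (209,179) and (228,240). The handles are above the box. I'll lower inside and press the tips against the far inner wall to tip the mouth down.

```bash
python3 -m crank '[[[1,1,8,0,0],[1,2,18,0,0],[1,2,28,0,0],[1,2,38,0,0],[1,2,46,0,0],[1,2,52,0,0],[1,2,54,0,0],[1,2,54,4,0],[1,2,54,9,0],[1,2,54,14,0],[1,2,54,19,0],[1,2,54,24,0]]]'
python3 - <<'E'
from h import *
BX=np.array([.5798,-.2422,np.radians(3.06)])
delta(*glob(.034,0,BX),.12,-86.94)
im=ctrl.snapshot('wrist')
im=im[0:300,150:500,::-1]; cv2.imwrite('pics/w26c.png',cv2.resize(im,None,fx=2,fy=2,interpolation=cv2.INTER_CUBIC))
E
```

```text
clock: 32.67
tool_pos: [0.5857, -0.2413, 0.1184]
orientation: [-90.0, -0.0, -86.8]
force: [0.6, -0.6, -3.4]
opening: 0.0217
shift [ 0.6 -1.6 28.1] turn 0.002 now [ 0.5857 -0.2413  0.1184] -86.83 F [ 0.6 -0.6 -3.4] open 0.0217 t 32.67 j [ -5.  22. -13.   0. -56.  98.]
```

View pics/w26c.png

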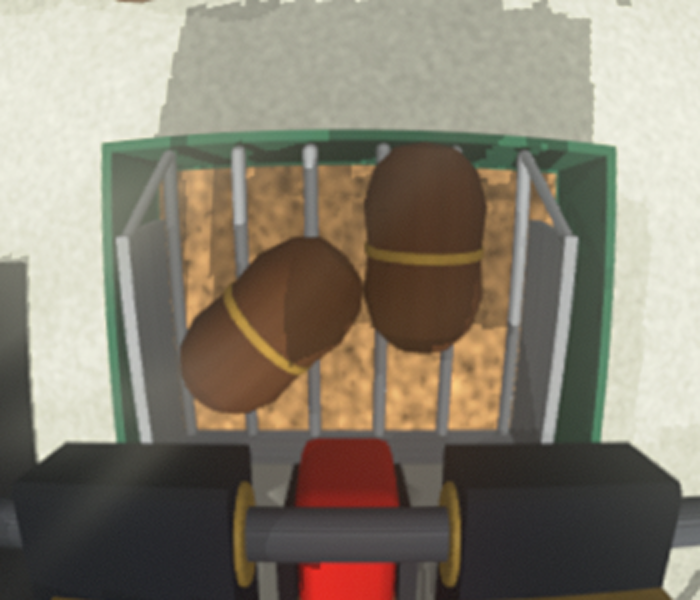

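```bash
python3 -m crank '[[[1,0,5,0,0],[1,0,8,2,0],[1,0,8,5,0],[1,0,8,8,0],[1,0,8,12,0],[1,0,8,16,0],[1,0,8,16,0]]]'
python3 - <<'E'
from h import *
BX=np.array([.5798,-.2422,np.radians(3.06)])
delta(*glob(.034,0,BX),.12,-86.94)
im=ctrl.snapshot('wrist')
im=im[0:300,150:500,::-1]; cv2.imwrite('pics/w27c.png',cv2.resize(im,None,fx=2,fy=2,interpolation=cv2.INTER_CUBIC))
E
```

```text
clock: 33.6
tool_pos: [0.5989, -0.2408, 0.1098]
orientation: [-90.3, 0.0, -86.9]
force: [-6.7, -1.9, -0.5]
opening: 0.0217
shift [  0.4 -10.2  14.9] turn 0.001 now [ 0.5989 -0.2408  0.1098] -86.87 F [-6.7 -1.9 -0.5] open 0.0217 t 33.6 j [ -5.  23. -12.   0. -56.  98.]
```

View pics/w27c.png

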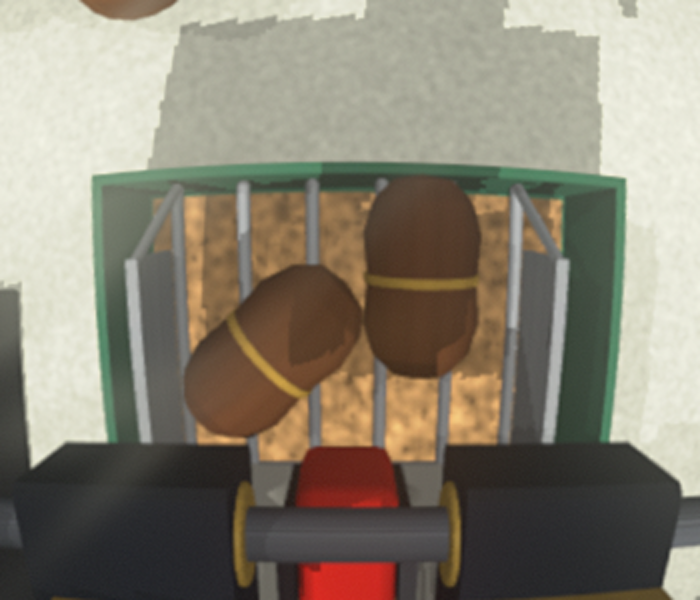

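Tipping works at only about 7 N. I'll push further and rise slightly.

```bash
python3 -m crank '[[[1,0,-1,4,0],[1,0,-3,8,0],[1,0,-5,12,0],[1,0,-7,16,0],[1,0,-9,20,0],[1,0,-11,24,0],[1,0,-13,28,0],[1,0,-15,32,0],[1,0,-17,36,0],[1,0,-19,40,0],[1,0,-19,40,0]]]'
python3 - <<'E'
from h import *
BX=np.array([.5798,-.2422,np.radians(3.06)])
delta(*glob(.034,0,BX),.12,-86.94)
im=ctrl.snapshot('wrist')
im=im[0:300,150:500,::-1]; cv2.imwrite('pics/w28c.png',cv2.resize(im,None,fx=2,fy=2,interpolation=cv2.INTER_CUBIC))
E
```

```text
clock: 35.02
tool_pos: [0.6414, -0.2383, 0.1294]
orientation: [-90.0, -0.0, -86.8]
force: [-2.7, -1.3, -1.6]
opening: 0.0222
shift [  0.6   9.4 -27.7] turn 0.002 now [ 0.6414 -0.2383  0.1294] -86.83 F [-2.7 -1.3 -1.6] open 0.0222 t 35.02 j [ -4.  25.  -5.   0. -60.  97.]
```

View pics/w28c.png

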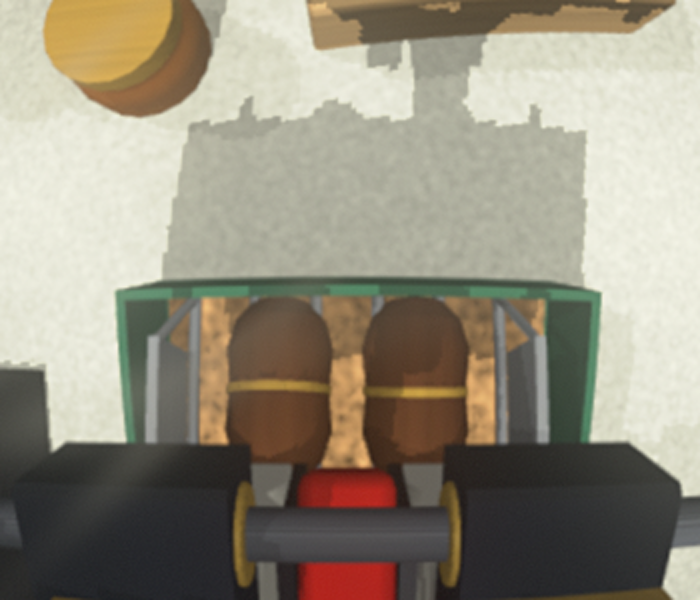

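Both handles have slid down against the far wall. I'll pull back fast so they drop off the wires.

```bash
python3 -m crank '[[[1,0,0,-62,0],[1,0,-2,-95,0],[1,0,-4,-95,0],[1,0,-4,-95,0]]]'
python3 - <<'E'
from h import *
BX=np.array([.5798,-.2422,np.radians(3.06)])
delta(*glob(.034,0,BX),.12,-86.94)
im=ctrl.snapshot('wrist')
im=im[0:300,150:500,::-1]; cv2.imwrite('pics/w29c.png',cv2.resize(im,None,fx=2,fy=2,interpolation=cv2.INTER_CUBIC))
E
```

```text
clock: 35.58
tool_pos: [0.5485, -0.2437, 0.1346]
orientation: [-89.8, -0.1, -86.8]
force: [0.6, 0.2, -2.0]
opening: 0.0221
shift [ 0.3 14.9 65.3] turn 0.002 now [ 0.5485 -0.2437  0.1346] -86.81 F [ 0.6  0.2 -2. ] open 0.0221 t 35.58 j [ -5.  18. -16.   0. -56.  98.]
```

View pics/w29c.png

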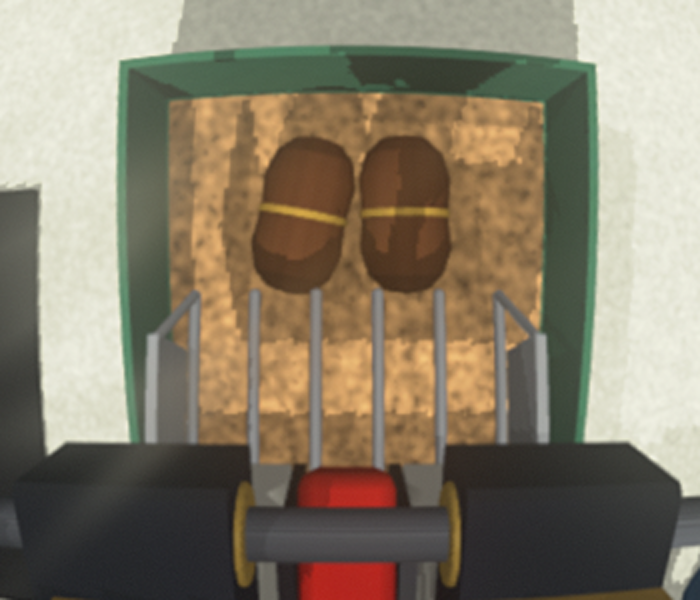

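Both handles lie on the floor of the green box, at (305,215) and (405,215), and the scoop is empty. Lifting clear and estimating the scoop's pitch.

```bash
python3 -m crank '[[[1,0,-8,0,0],[1,0,-25,0,0],[1,0,-45,0,0],[1,0,-60,0,0],[1,0,-65,0,0],[1,0,-65,0,0]]]'
python3 - <<'E'
from h import *
from scipy.optimize import brentq
m=ctrl.camera_model('wrist'); H=np.linalg.inv(np.array(m['hand_eye']))
def wp(p):
    c=H[:3,:3]@np.array(p)+H[:3,3]; th=np.arctan2(np.hypot(c[0],c[1]),c[2]); k=th/np.hypot(c[0],c[1])
    return m['fx']*k*c[0]+m['cx'],m['fy']*k*c[1]+m['cy']
for th in range(-30,12,3):
    t=np.radians(th) # + up
    z=.092*np.cos(t)+.0975*np.sin(t); y=-.019+.0975*np.cos(t)-.092*np.sin(t)
    zz=.067*np.cos(t)+.058*np.sin(t); yy=-.019+.058*np.cos(t)-.067*np.sin(t)
    print(th,np.round(wp([0,y,z]),1),'wallfront',np.round(wp([.0675,yy,zz]),1))
im=ctrl.snapshot('wrist'); cv2.imwrite('pics/w30.png',im[:,:,::-1])
im=im[0:300,150:500,::-1]; cv2.imwrite('pics/w30c.png',cv2.resize(im,None,fx=2,fy=2,interpolation=cv2.INTER_CUBIC))
im=ctrl.snapshot('side'); cv2.imwrite('pics/side30.png',im[:,:,::-1]); crop('pics/side30.png','pics/s30c.png',240,60,400,200,4)
delta(.546,.014,.2,-87)
E
```

```text
clock: 36.38
tool_pos: [0.5465, -0.2435, 0.1986]
orientation: [-90.0, 0.0, -86.8]
force: [0.6, -0.3, -2.7]
opening: 0.0219
-30 [322.8 163.9] wallfront [413.1 175.9]
-27 [322.8 156.4] wallfront [414.  170.5]
-24 [322.8 148.9] wallfront [415.  165.1]
-21 [322.8 141.4] wallfront [416.1 159.9]
-18 [322.8 134. ] wallfront [417.3 154.7]
-15 [322.8 126.6] wallfront [418.6 149.6]
-12 [322.8 119.2] wallfront [420.  144.6]
-9 [322.8 111.8] wallfront [421.4 139.6]
-6 [322.8 104.4] wallfront [423.  134.8]
-3 [322.8  97.1] wallfront [424.7 130.1]
0 [322.8  89.8] wallfront [426.5 125.5]
3 [322.8  82.5] wallfront [428.4 121.1]
6 [322.8  75.2] wallfront [430.4 116.8]
9 [322.8  68. ] wallfront [432.6 112.6]
shift [-257.    -2.2   14.2] turn 0.003 now [ 0.546  -0.2434  0.1977] -86.84 F [-0.2 -0.1 -2.1] open 0.022 t 36.48 j [ -5.  15. -12.  -0. -64.  98.]
```

View pics/w30c.png

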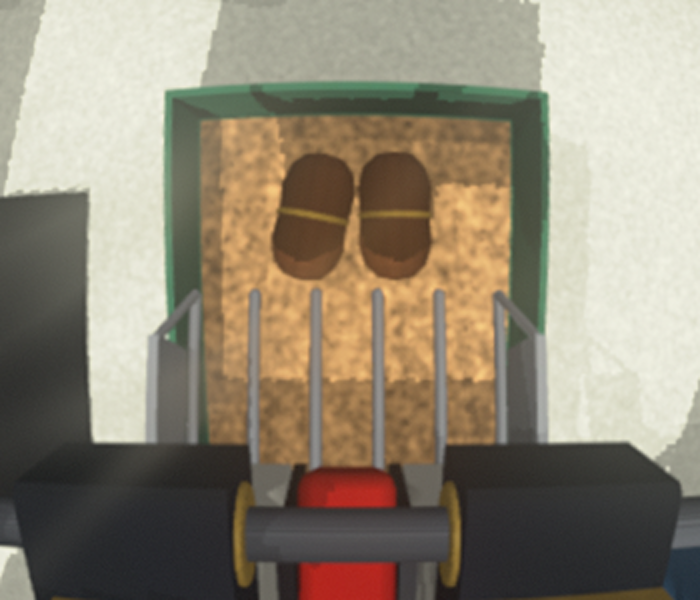

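View pics/s30c.png

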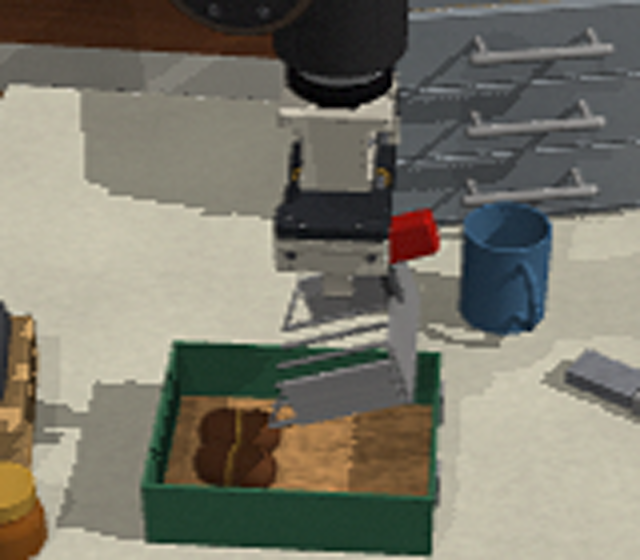

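The scoop is pitched about −22°. Carrying it to the mat, where I'll level it by rolling it back on its tips.

```bash
python3 -m crank '[[[1,-20,0,2,0],[1,-55,0,5,0],[1,-95,0,8,0],[1,-140,0,11,0],[1,-185,0,14,0],[1,-222,5,17,0],[1,-247,25,20,0],[1,-257,50,20,0],[1,-257,65,20,0.003],[1,-257,74,20,0.003],[1,-257,76,20,0.003]]]'
python3 - <<'E'
from h import *
delta(.552,.014,.113,-87)
im=ctrl.snapshot('wrist')
im=im[0:300,150:500,::-1]; cv2.imwrite('pics/w31c.png',cv2.resize(im,None,fx=2,fy=2,interpolation=cv2.INTER_CUBIC))
E
```

```text
clock: 37.85
tool_pos: [0.5521, 0.0137, 0.1221]
orientation: [-90.0, -0.0, -87.0]
force: [0.1, 0.8, -2.0]
opening: 0.0218
shift [-0.3  9.1 -0.1] turn -0.001 now [0.5521 0.0137 0.1221] -87.04 F [ 0.1  0.8 -2. ] open 0.0218 t 37.85 j [ 22.  14. -23.   0. -53.  71.]
```

View pics/w31c.png

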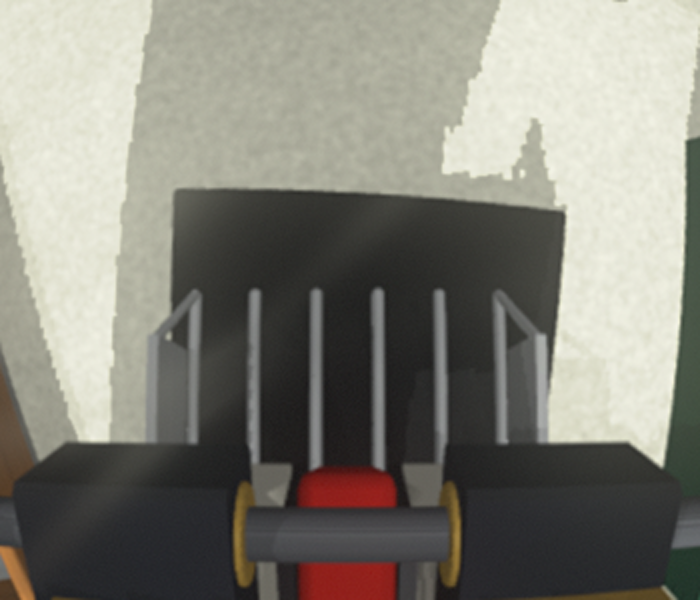

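```bash
python3 -m crank '[[[1,4,4,0,0],[1,5,8,0,0],[1,5,11,-4,0],[1,5,13,-9,0],[1,5,16,-14,0],[1,5,19,-20,0],[1,5,22,-26,0],[1,5,25,-31,0],[1,5,28,-36,0],[1,5,28,-36,0]]]'
python3 - <<'E'
from h import *
delta(.506,.009,.085,-87)
im=ctrl.snapshot('wrist')
im=im[0:300,150:500,::-1]; cv2.imwrite('pics/w32c.png',cv2.resize(im,None,fx=2,fy=2,interpolation=cv2.INTER_CUBIC))
E
```

```text
clock: 39.15
tool_pos: [0.5168, 0.0073, 0.0956]
orientation: [-89.9, -0.0, -87.0]
force: [-3.6, 0.5, 8.3]
opening: 0.0214
shift [ -2.2  10.6 -10.7] turn 0.001 now [0.5168 0.0073 0.0956] -86.97 F [-3.6  0.5  8.3] open 0.0214 t 39.15 j [ 23.  13. -29.   0. -48.  70.]
```

View pics/w32c.png

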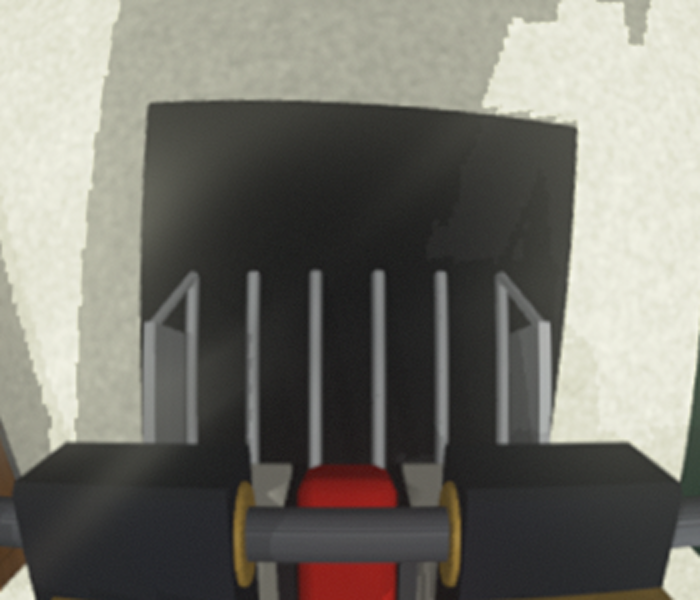

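```bash
python3 - <<'E'
from h import *
im=ctrl.snapshot('side'); cv2.imwrite('pics/side33.png',im[:,:,::-1]); crop('pics/side33.png','pics/s33c.png',250,140,400,280,4.2)
E
```

```text
(no output)
```

View pics/s33c.png

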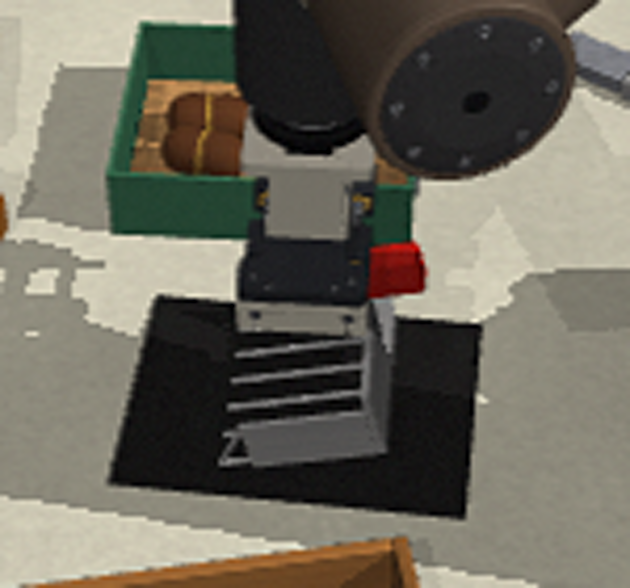

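```bash
python3 -m crank '[[[1,-1,1,-4,0],[1,-1,3,-8,0],[1,-1,5,-11,0],[1,-1,7,-14,0],[1,-1,9,-17,0],[1,-1,9,-17,0]]]'
python3 - <<'E'
from h import *
delta(.506,.009,.085,-87)
im=ctrl.snapshot('wrist')
im=im[0:300,150:500,::-1]; cv2.imwrite('pics/w34c.png',cv2.resize(im,None,fx=2,fy=2,interpolation=cv2.INTER_CUBIC))
im=ctrl.snapshot('side'); cv2.imwrite('pics/side34.png',im[:,:,::-1]); crop('pics/side34.png','pics/s34c.png',250,140,400,280,4.2)
E
```

```text
clock: 40.0
tool_pos: [0.4986, 0.0074, 0.0852]
orientation: [-90.0, -0.0, -87.0]
force: [-2.5, -0.1, 5.9]
opening: 0.0214
shift [-1.2  0.2  7.4] turn -0.0 now [0.4986 0.0074 0.0852] -87.01 F [-2.5 -0.1  5.9] open 0.0214 t 40.0 j [ 23.  12. -32.  -0. -46.  70.]
```

View pics/s34c.png

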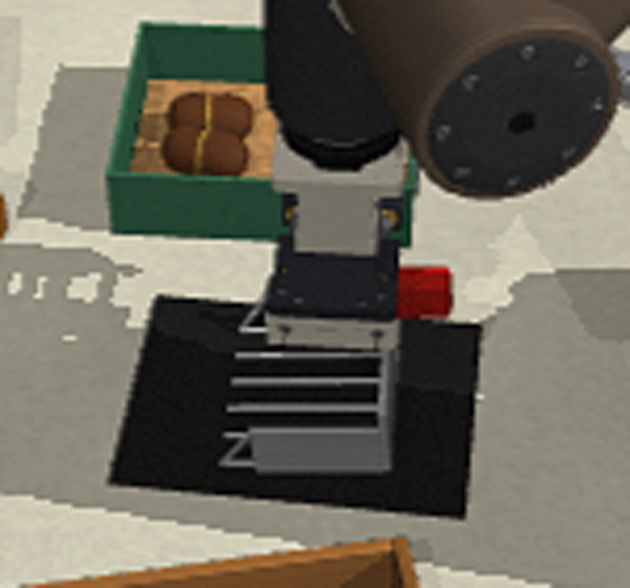

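View pics/w34c.png

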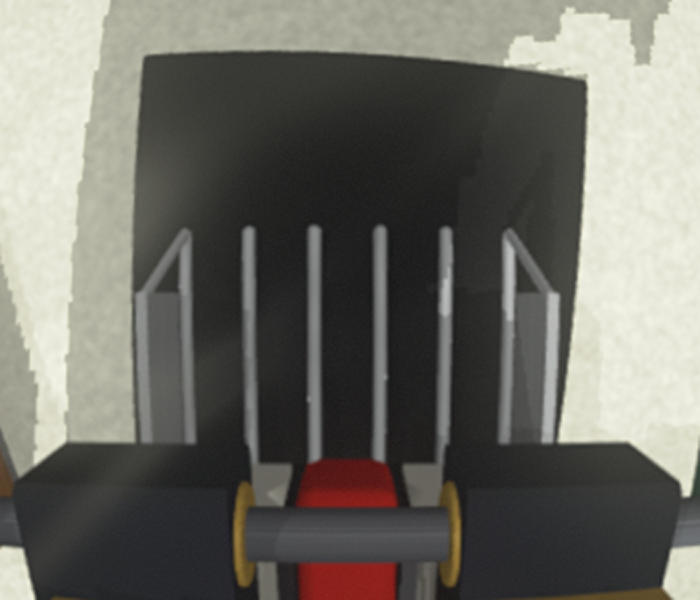

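```bash
python3 -m crank '[[[1,0,1,-2,0],[1,0,2,-3,0],[1,0,3,-4,0],[1,0,4,-5,0],[1,0,4,-5,0]]]'
python3 - <<'E'
from h import *
delta(.506,.009,.085,-87)
im=ctrl.snapshot('side'); cv2.imwrite('pics/side35.png',im[:,:,::-1]); crop('pics/side35.png','pics/s35c.png',280,200,380,280,6)
E
```

```text
clock: 40.72
tool_pos: [0.4934, 0.007, 0.0813]
orientation: [-90.1, -0.0, -87.0]
force: [-4.8, 1.1, 8.2]
opening: 0.0219
shift [-1.3 -3.7 12.7] turn -0.0 now [0.4934 0.007  0.0813] -87.01 F [-4.8  1.1  8.2] open 0.0219 t 40.73 j [ 24.  12. -33.  -0. -45.  69.]
```

View pics/s35c.png

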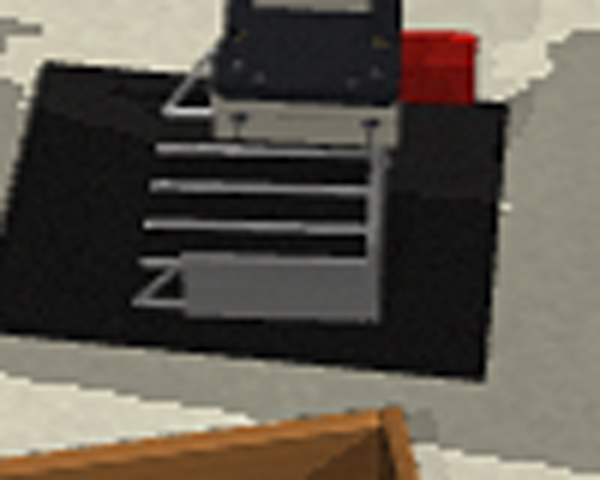

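The scoop's wires now run parallel to how they ran at the start, so it is level on the mat. Releasing and lifting away.

```bash
python3 -m crank '[[[1,0,-1,0,0],[0.2,0,-1,0,0],[-0.3,0,-1,0,0],[-1,0,-1,0,0],[-1,0,-1,0,0],[-1,0,-1,0,0],[-1,0,-1,0,0],[-1,0,-1,0,0],[-1,0,-1,0,0]]]'
python3 - <<'E'
from h import *
delta(.506,.009,.085,-87)
im=ctrl.snapshot('wrist')
im=im[0:340,150:500,::-1]; cv2.imwrite('pics/w36c.png',cv2.resize(im,None,fx=1.7,fy=1.7,interpolation=cv2.INTER_CUBIC))
im=ctrl.snapshot('side'); cv2.imwrite('pics/side36.png',im[:,:,::-1]); crop('pics/side36.png','pics/s36c.png',280,200,380,280,6)
E
```

```text
clock: 41.9
tool_pos: [0.4945, 0.0072, 0.0824]
orientation: [-90.0, 0.0, -87.0]
force: [-0.1, -0.0, 0.5]
opening: 0.0876
shift [-1.2 -2.6 11.6] turn -0.0 now [0.4945 0.0072 0.0824] -87.01 F [-0.1 -0.   0.5] open 0.0876 t 41.9 j [ 24.  12. -33.  -0. -45.  69.]
```

View pics/w36c.png

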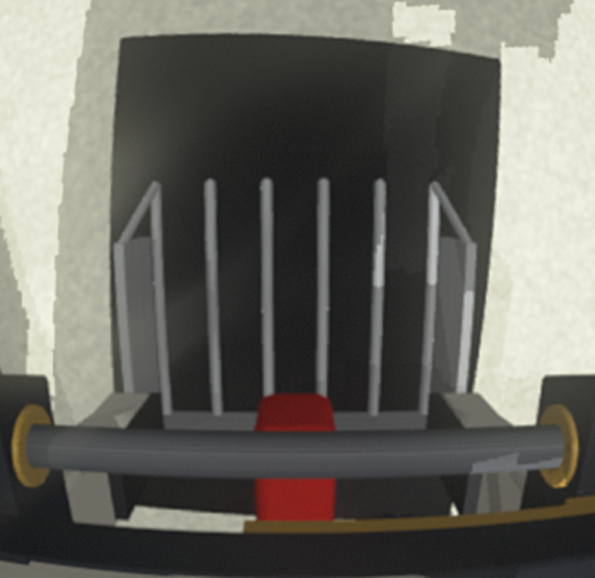

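View pics/s36c.png

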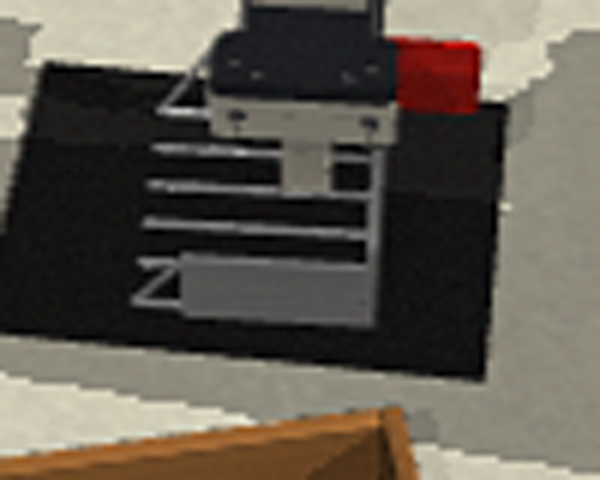

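Released. The scoop settled flat and upright, centred across the mat. Lifting straight up and clear, then a final check.

```bash
python3 -m crank '[[[-1,0,-6,0,0],[-1,0,-20,0,0],[-1,0,-45,0,0],[-1,0,-80,0,0],[-1,0,-130,0,0],[-1,0,-150,0,0],[-1,0,-150,-20,0],[-1,0,-150,-40,0],[-1,0,-150,-40,0]]]'
python3 - <<'E'
from h import *
delta(.506,.009,.085,-87)
for n in ('wrist','top','side'):
    im=ctrl.snapshot(n); cv2.imwrite(f'pics/{n}37.png',im[:,:,::-1])
E
```

```text
clock: 43.12
tool_pos: [0.4522, 0.0047, 0.2321]
orientation: [-90.0, 0.0, -87.0]
force: [0.7, -0.1, 0.3]
opening: 0.0877
shift [ -1.5 147.   54.1] turn 0.0 now [0.4522 0.0047 0.2321] -86.99 F [ 0.7 -0.1  0.3] open 0.0877 t 43.12 j [ 26.  -1. -25.  -0. -66.  67.]
```

View pics/side37.png

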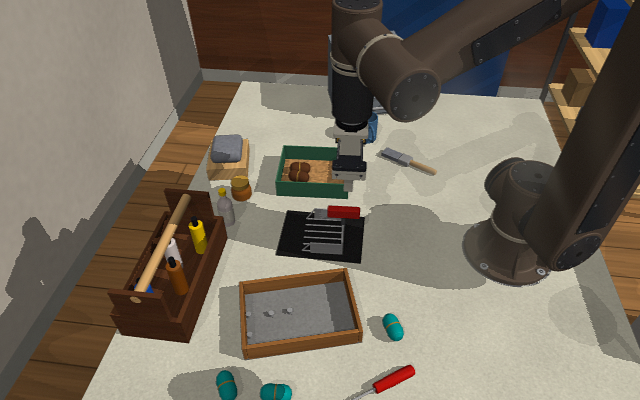

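View pics/top37.png

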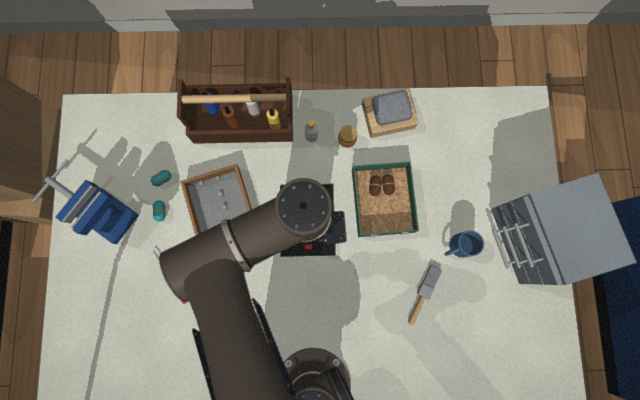

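View pics/wrist37.png

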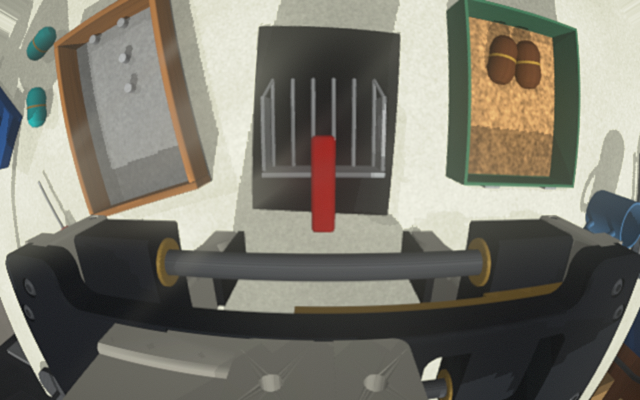

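The final wrist view shows the scoop upright with its whole footprint on the mat at (323,130). All four slugs are in the tray at (92,40), (123,22), (124,57) and (128,87), both handles are in the green box at (503,60) and (527,65), and nothing touches the gripper. Handing in.

```bash
python3 -c "
from plant import ctrl
print(ctrl.close_job())"
```

```text
the job is handed in; nothing more can be done
None
```

The job is done and handed in at about 43 s of the 72 s allowed. Both handles are in the green box, all four slugs are still in the tray, and the scoop stands upright on its mat with the gripper clear of it.

- **Scooping:** The first pass jammed handle B against the scoop's right side at about 25 N, and the bar slipped a few mm in the pads. I backed out, went in again shifted sideways, and both handles rode up on to the wires. With the scoop standing on the tray floor, I regripped it further back on its bar.
- **Carrying and tipping:** The tool can only point down. So I tilted the scoop in the grip, first mouth up on the tray's far wall for carrying, then mouth down against the box's far inner wall. I pulled back quickly and both handles dropped off.
- **Return:** I levelled the scoop on the mat by easing it down on its tips while drawing back, then released it and lifted away.
- **Last checks:** The wrist, top and side pictures showed the handles, slugs and scoop as above. The bystanders in view looked unmoved, but the last pictures did not show every one fully: the arm hid the near left from above, and the mug was partly hidden from the side. The wrist force stayed well below 120 N, peaking at about 41 N.
- **What disagreed:** While levelling, the scoop's tilt worked out from the wrist picture (about 18°) was larger than its height implied (about 7°), probably because it had slipped in the pads. I relied on the side view instead, and it settled flat when released.

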